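# Load, close and bolt down the leak-test chamber

### The job

Put every straight union fitting that lies on the bench into the open leak-test chamber, lying flat, then lower the chamber's hinged lid gently until it is fully shut. Tighten its four wing screws evenly in cross order (two opposite corners first, then the other two): first all four about half way, wings diagonal, then once more in cross order all four right to the stop, a quarter turn in all. Leave everything else on the bench where it is.

Things in the scene. Friction and masses are not known exactly. Their poses are not given: they have to be found in the camera images.
- chamber: leak-test chamber, a fixed grey open-topped box 200 (x) x 220 (y) x 60 mm high with 10 mm walls and a 10 mm floor, so inside it is 180 x 200 x 50 mm; black 2 mm gasket on the rim, top at 62 mm. Origin at the centre of its underside on the bench; x points from its front (robot side) to the hinge side, y to its left; its yaw varies by up to 0.25 rad
- lid (a joint): the aluminium lid's hinge angle in rad: 0 fully shut, grows as it opens, limit 1.75; starts nearly upright (1.4 to 1.65). The hinge is stiff (about 0.95 N m of friction): the lid stays where it is left, and a push of about 5 N near its free edge moves it.
- lid_hinge (a point): point on the hinge axis, middle of the lid's width, at the height of the lid's underside when shut (62 mm); 100 mm in x from the chamber's centre. Its frame turns with the lid: when shut its axes are the chamber's, -x runs along the lid to its free edge and z is out of the outer face; the hinge axis is y
- lid_edge (a point): middle of the lid plate's free edge on the outer face (the upper one when shut), at -200, 0, +10 mm in the frame of lid_hinge. The lid is a plate 200 x 220 x 10 mm with a pull tab 70 wide x 25 mm long in the middle of its free edge, the tab's outer face 2 mm lower than the plate's
- screw1 (a joint): angle in rad of the front left wing screw (left and right as seen by the robot, when the lid is shut): 0 to 0.15 at the start (slack, wing along the chamber's x), 0.785 is half way (wing diagonal), 1.57 is the stop (tight, wing along the chamber's y). It grows clockwise seen from above. Stays where it is left, 0.05 N m of friction
- screw1_grip (a point): grip point of the front left wing screw, on its axis, 29 mm above the lid's outer face, at -165, 75, +39 mm in the frame of lid_hinge. The steel wing is 38 mm long along the point's x, 8 mm thick along its y, and stands 8 to 36 mm above the lid's outer face on a round 20 mm boss 8 mm high; the point's z is the screw axis, out of the lid
- screw2 (a joint): angle in rad of the front right wing screw (left and right as seen by the robot, when the lid is shut): 0 to 0.15 at the start (slack, wing along the chamber's x), 0.785 is half way (wing diagonal), 1.57 is the stop (tight, wing along the chamber's y). It grows clockwise seen from above. Stays where it is left, 0.05 N m of friction
- screw2_grip (a point): grip point of the front right wing screw, on its axis, 29 mm above the lid's outer face, at -165, -75, +39 mm in the frame of lid_hinge. The steel wing is 38 mm long along the point's x, 8 mm thick along its y, and stands 8 to 36 mm above the lid's outer face on a round 20 mm boss 8 mm high; the point's z is the screw axis, out of the lid
- screw3 (a joint): angle in rad of the hinge-side right wing screw (left and right as seen by the robot, when the lid is shut): 0 to 0.15 at the start (slack, wing along the chamber's x), 0.785 is half way (wing diagonal), 1.57 is the stop (tight, wing along the chamber's y). It grows clockwise seen from above. Stays where it is left, 0.05 N m of friction
- screw3_grip (a point): grip point of the hinge-side right wing screw, on its axis, 29 mm above the lid's outer face, at -35, -75, +39 mm in the frame of lid_hinge. The steel wing is 38 mm long along the point's x, 8 mm thick along its y, and stands 8 to 36 mm above the lid's outer face on a round 20 mm boss 8 mm high; the point's z is the screw axis, out of the lid
- screw4 (a joint): angle in rad of the hinge-side left wing screw (left and right as seen by the robot, when the lid is shut): 0 to 0.15 at the start (slack, wing along the chamber's x), 0.785 is half way (wing diagonal), 1.57 is the stop (tight, wing along the chamber's y). It grows clockwise seen from above. Stays where it is left, 0.05 N m of friction
- screw4_grip (a point): grip point of the hinge-side left wing screw, on its axis, 29 mm above the lid's outer face, at -35, 75, +39 mm in the frame of lid_hinge. The steel wing is 38 mm long along the point's x, 8 mm thick along its y, and stands 8 to 36 mm above the lid's outer face on a round 20 mm boss 8 mm high; the point's z is the screw axis, out of the lid
- union_a: straight union fitting, stainless hexagonal bar shape 60 mm long and 26 mm across flats (30 across corners), 0.1 to 0.2 kg; origin at its centre, x along its length, lies on a flat with its centre 13 mm above what it lies on. Two or three of the four are present
- union_b: straight union fitting, stainless hexagonal bar shape 60 mm long and 26 mm across flats (30 across corners), 0.1 to 0.2 kg; origin at its centre, x along its length, lies on a flat with its centre 13 mm above what it lies on. Two or three of the four are present
- union_c: straight union fitting, stainless hexagonal bar shape 60 mm long and 26 mm across flats (30 across corners), 0.1 to 0.2 kg; origin at its centre, x along its length, lies on a flat with its centre 13 mm above what it lies on. Two or three of the four are present
- union_d: straight union fitting, stainless hexagonal bar shape 60 mm long and 26 mm across flats (30 across corners), 0.1 to 0.2 kg; origin at its centre, x along its length, lies on a flat with its centre 13 mm above what it lies on. Two or three of the four are present
- tee: T-shaped stainless fitting, 64 mm run, 26 mm thick, with a side branch; not a union, stays where it is; origin under the middle of the run
- cuvette: tinted glass cuvette with black cap, 26 x 26 x 53 mm, upright; stays; origin under its centre
- stopper: black rubber stopper, 34 mm wide, 30 mm high; stays; origin under its centre
- flask: amber sample bottle, 48 mm wide, 75 mm high; stays; origin under its centre
- jar: glass jar, 60 mm wide, 65 mm high; stays; origin under its centre
- wrench: wrench lying on the bench, handle towards its -x; stays
- stage_top (a point): middle of the upper face of the sliding stage plate (140 x 90 mm, aluminium, 37 mm above the bench) on its rails beyond the chamber; left alone
Mind the look-alikes: they are no part of the job. What is shaped like the union_b but blue or red is not meant.

How it is judged:
By the outcome, as a careful person would: the job done as asked, in the order asked, and still so for the second after the job is handed in, with the robot touching nothing.
Of union_a, union_b, union_c, union_d only 2 to 3 are there at a start; the rules pass over those that are not, and their reading is None.
At some moment in a run one of union_a, union_b, union_c, union_d may be knocked a few centimetres aside while the robot is not near it.
Once in a run the grip may slacken for a moment while it holds something.
It also fails if it takes over 210 s, if anything falls off the work surface, if the arm or the gripper's body presses on something with over 40 N, if the wrist force passes 120 N, or if a joint passes its speed limit or range.

### The arm

A 6-joint arm with a two-finger parallel gripper is mounted at the origin on the work surface. World frame = base frame: x ahead of the robot, y to its left, z up, the work surface at z = 0. Lengths are in m, angles in rad, forces in N, time in s.
With the tool pointing down it reaches from about 0.35 to 0.975 m from the base axis. Payload 7.1 kg.
Tool frame: the origin (TCP) lies between the finger pads; the fingertips stand 14 mm ahead of it and the grasp point (between the pads) lies 5 mm behind it; x points along the fingers, y is the direction in which the jaws open and shut, and the axes are right-handed (so a half turn about x gives the same grasp; the last joint's range is limited). The gripper opens to 88 mm and grips with 3 to 60 N. Pads are 20 mm wide; open, the fingers measure 115 mm over their backs; the gripper's body (75 mm by 178 mm) begins 61 mm behind the grasp point.
Start: joints at [1.264, 0.423, 1.63, -0, 1.089, -0.019], TCP at [0.177, 0.599, 0.237] pointing down, gripper open.
Joint ranges: [-3, 3], [-0.9, 2.11], [0.09, 2.58], [-1.31, 4.45], [0.11, 2.69], [-2.54, 2.54]. Speed limits (rad/s): [2.39, 2.39, 3.01, 3.14, 3.14, 3.14].

### API

Orientations are given as a unit quaternion [x, y, z, w].
In Python, from workcell import bot, eyes gives the robot as it stands. The module is installed in compiled form; this text tells all that it offers.
- The arm moves only by the tool drive_tool, never from a script. Its argument "rows" is a list that holds one entry, the list of rows, each a list of 7 numbers: the shift along the tool's x, y, z in mm, then the turn, a rotation vector about the tool's x, y, z in rad, then the opening, from 0 (shut) to 1 (fully open). In form: [[[dx, dy, dz, wx, wy, wz, claw], ...]]. A call has 1 to 20 rows; each row shifts and turns the commanded pose from where the row before left it, along the tool's axes as they then stand; what a row does not reach is not made up. A row lasts 1/8 s, in which the tool goes at most 62.5 mm and 10.7 degrees, less where a joint would pass 70% of its speed; a pose out of reach is approached as far as the arm can. A call with a gripper value outside its range is refused whole. The fingers move at their own pace and stop on an object; the grip force is fixed at half the most. Time passes only in rows, so rows that do not move let the fingers close. It gives the time, the measured TCP pose, the force and the opening at its end, in the units of the state.
- bot.sense(): the state, without advancing time (a new reading comes with each control period).
- eyes.capture(name): name is "scene" or "top" or "wrist"; returns a dict with "image" (384x512x3 uint8, red, green, blue), "fx", "fy", "cx", "cy" (pixels), "pose" (4x4, takes a point from camera to world coordinates). Camera axes: x right, y down, z forward; pixel columns grow to the right and rows downward; lengths in m; the calibration is good to about 2 mm. The wrist camera is an equidistant fisheye: a pixel r from the principal point sees the ray r / f radians off the axis. A picture is of the moment at which its call begins. There is no depth.
- bot.job_done(): hands the job in, once; it reports no verdict.
The state is a dict: "clock": time; "qpos": joint angles; "joint_vel": joint speeds; "effort": joint torques, N m; "eef_pos": TCP position; "orientation": TCP orientation; "force": force on the tool from outside, world axes, zero at the start; "ft_torque": the same for the moment, N m; "width": finger opening in m.
Only numpy, scipy, OpenCV 4.12 (cv2) and the standard library are available. Lean on these libraries where they do the work, as an engineer would, in place of code of your own. Each camera call takes 0.05 s, during which the arm holds its last target.

## Working session

There is one attempt and no reset: what is moved stays moved. The work goes in short steps, Python scripts to look and compute and a tool call to move; the robot and the scene stay as the last step left them, time stands still between calls to the robot, and variables do not carry over. Pictures are saved under pics/ and viewed, and the job is handed in when it is done.

Besides the shell and the picture viewer there is one more tool, called after "Emit:" as name([rows], argument=value, ...), one row to a line, values as JSON. drive_tool: Moves the arm, as the interface text tells. Its arguments: {"type":"object","properties":{"rows":{"type":"array","items":{"type":"array","items":{"type":"array","items":{"type":"number"}}}}},"required":["rows"]}

```bash
mkdir -p pics; ls; cat > h.py <<'E'
import numpy as np, cv2
from workcell import bot, eyes
from scipy.spatial.transform import Rotation as R
def shot(name, fn, crop=None, scale=1):
    d=eyes.capture(name); im=d['image'][:,:,::-1].copy()
    np.save('pics/'+fn+'.npy',d,allow_pickle=True)
    if crop: 
        x0,y0,x1,y1=crop; im=im[y0:y1,x0:x1]
    if scale!=1: im=cv2.resize(im,None,fx=scale,fy=scale,interpolation=cv2.INTER_CUBIC)
    cv2.imwrite('pics/'+fn+'.png',im); return d
def ld(fn): return np.load('pics/'+fn+'.npy',allow_pickle=True).item()
def crop(fn,out,c,scale):
    x0,y0,x1,y1=c; im=ld(fn)['image'][y0:y1,x0:x1,::-1]
    cv2.imwrite('pics/'+out+'.png',cv2.resize(im,None,fx=scale,fy=scale,interpolation=cv2.INTER_CUBIC))
def ray(d,u,v,fish=False):
    x=(u-d['cx'])/d['fx'];y=(v-d['cy'])/d['fy']
    if fish:
        r=np.hypot(x,y); k=np.sin(r)/r if r>1e-9 else 1; c=np.array([x*k,y*k,np.cos(r)])
    else: c=np.array([x,y,1.])
    P=np.array(d['pose']); return P[:3,3],P[:3,:3]@c
def onz(d,u,v,z,fish=False):
    o,r=ray(d,u,v,fish); return o+r*(z-o[2])/r[2]
def proj(d,p,fish=False):
    P=np.array(d['pose']); c=P[:3,:3].T@(np.asarray(p)-P[:3,3])
    if fish:
        rr=np.hypot(c[0],c[1]); th=np.arctan2(rr,c[2]); s=th/max(rr,1e-9)
        return d['cx']+d['fx']*c[0]*s, d['cy']+d['fy']*c[1]*s
    return d['cx']+d['fx']*c[0]/c[2], d['cy']+d['fy']*c[1]/c[2]
E
python3 - <<'E'
from h import *
s=bot.sense(); print(s)
for n in ['scene','top','wrist']:
    d=shot(n,n+'0',scale=1.5); print(n,d['fx'],d['cx'],d['cy'],np.round(d['pose'],4).tolist())
E
```

```text
pics
{'clock': 0.0, 'qpos': array([ 1.26399802e+00,  4.23861423e-01,  1.63068674e+00, -9.88632862e-06,
        1.08859384e+00, -1.89874238e-02]), 'joint_vel': array([-0.00012293,  0.00131416,  0.00125131, -0.00033179,  0.00071628,
        0.00120224]), 'effort': array([-9.76002557e-04, -5.44630015e+01, -2.73655093e+01,  6.43847161e-02,
        2.27644283e-02, -1.26324626e-04]), 'eef_pos': array([0.17721704, 0.59879   , 0.23589011]), 'orientation': array([ 0.100863  ,  0.69988355, -0.10194506,  0.69971199]), 'force': array([-0.37262784, -0.02392665,  0.06844564]), 'ft_torque': array([-0.02763878,  0.01440319, -0.00515755]), 'width': 0.08787612336599514}
scene 402.279729015161 256.3563983791249 187.77932883964343 [[-0.533, 0.5571, -0.6368, 1.2565], [0.8458, 0.3695, -0.3847, 0.4242], [0.021, -0.7437, -0.6682, 0.7988], [0.0, 0.0, 0.0, 1.0]]
top 408.81615268203365 248.8314002650129 190.1035921825074 [[-0.0239, -0.9924, 0.121, 0.3966], [-0.9997, 0.0229, -0.0098, 0.018], [0.007, -0.1212, -0.9926, 1.2896], [0.0, 0.0, 0.0, 1.0]]
wrist 297.3186396354542 251.9390263144967 197.34473030766895 [[0.2834, 0.9211, 0.2671, 0.1051], [0.959, -0.2717, -0.0804, 0.6191], [-0.0015, 0.2789, -0.9603, 0.3835], [0.0, 0.0, 0.0, 1.0]]
```

View pics/scene0.png

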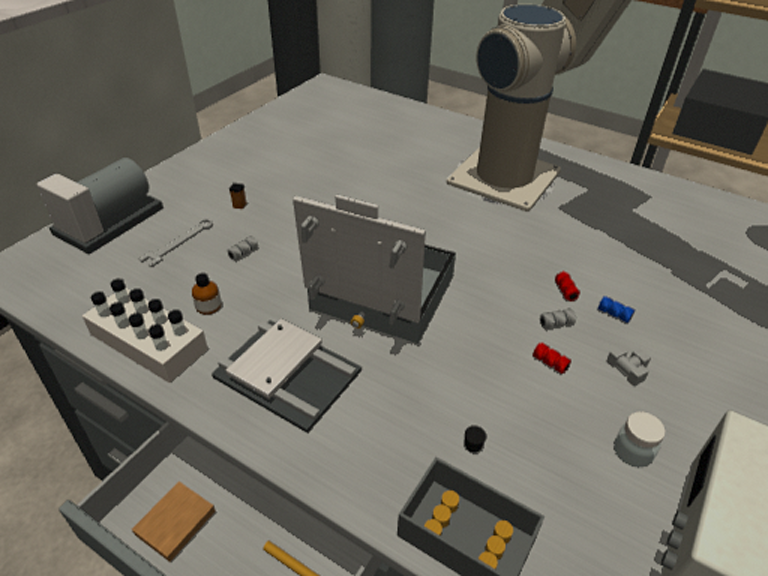

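View pics/top0.png

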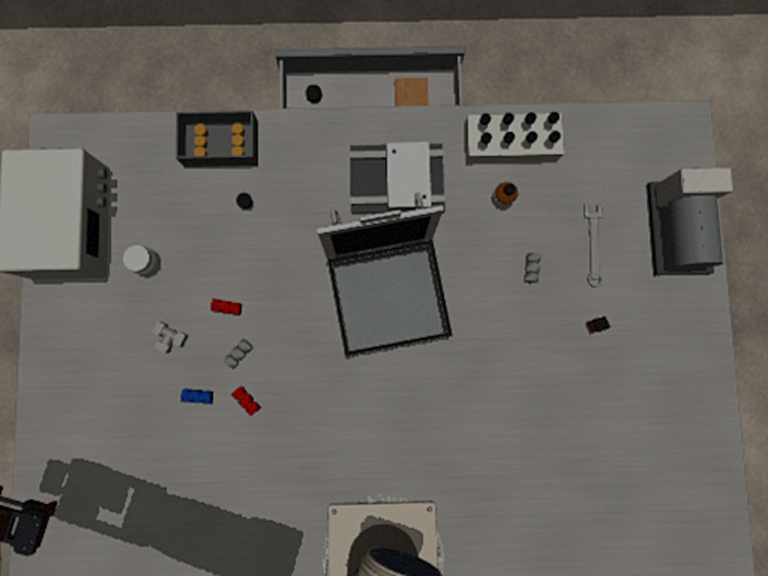

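View pics/wrist0.png

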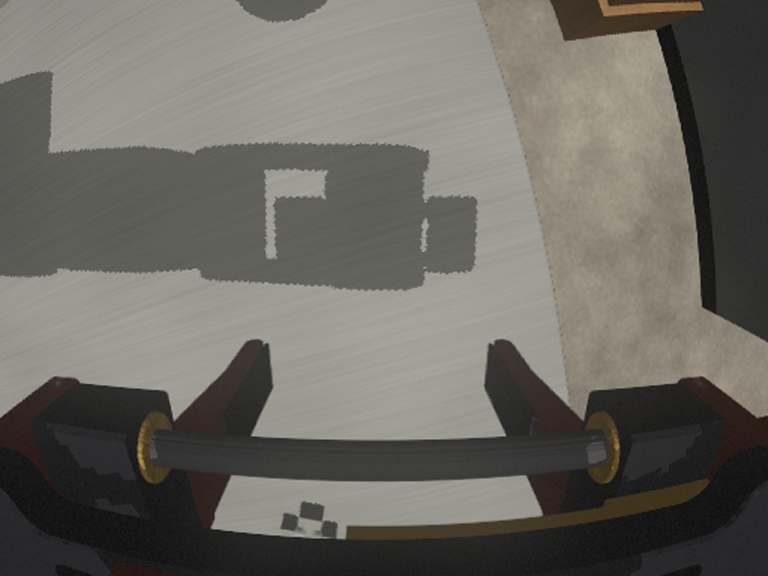

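The scene picture shows two grey unions, at about (557,319) and (243,248), along with red and blue look-alikes and a tee. I'll enlarge the top view.

```bash
python3 - <<'E'
from h import *
crop('top0','tc1',(90,185,190,285),6)
crop('top0','tc2',(320,140,420,230),6)
crop('top0','tc3',(205,125,310,245),5)
E
```

```text
(no output)
```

View pics/tc1.png

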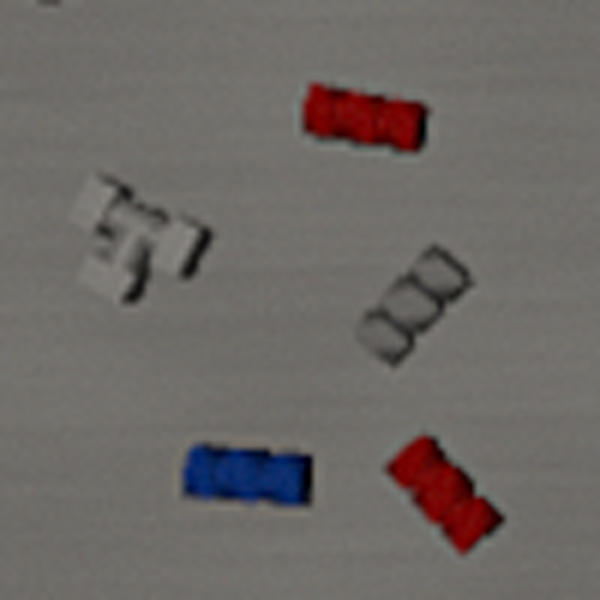

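View pics/tc2.png

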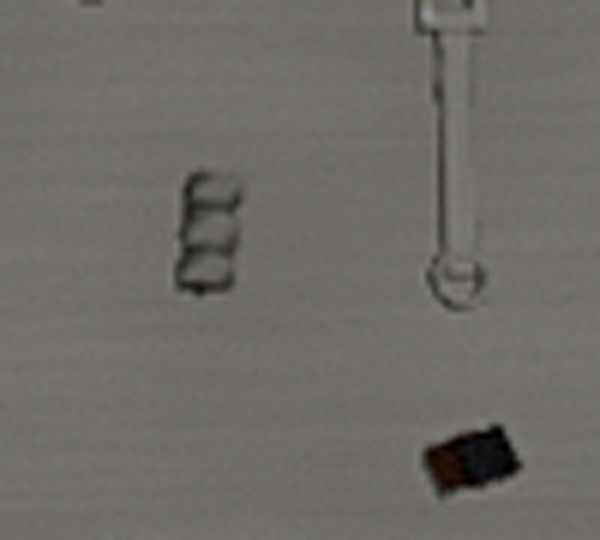

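View pics/tc3.png

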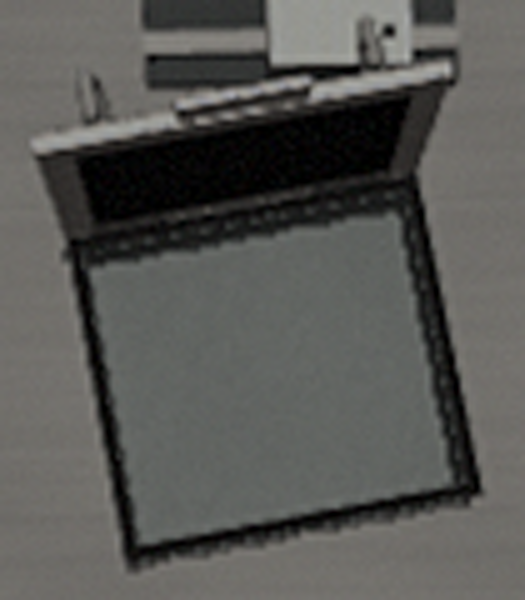

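```bash
python3 - <<'E'
from h import *
d=ld('top0')
def p(c,o,s,z): return onz(d,c[0]/s+o[0],c[1]/s+o[1],z)
for a,b,o in [((452,262),(376,345),(90,185)),((214,175),(205,290),(320,140))]:
    A=p(a,o,6,.02);B=p(b,o,6,.02);print('union',(A+B)/2,np.linalg.norm(A-B),np.degrees(np.arctan2(*(A-B)[1::-1])))
o=(205,125)
C=[p(c,o,5,.062)[:2] for c in [(130,562),(480,490),(72,252),(418,180)]]
FL,FR,HL,HR=C
for c in C: print(c)
print('widths',*(np.linalg.norm(v) for v in(FL-FR,HL-HR,FL-HL,FR-HR)))
for v in (FL-FR,HL-HR): print('yaw y',np.arctan2(-v[0],v[1]))
for v in (HL-FL,HR-FR): print('yaw x',np.arctan2(v[1],v[0]))
print('center',sum(C)/4)
for n,c in {'tee':(130,240),'redtop':(365,118),'redbot':(445,495),'blue':(248,475)}.items(): print(n,p(c,(90,185),6,.02)[:2])
E
```

```text
union [0.41658927 0.28551722 0.02      ] 0.056824008439910804 -43.14018417119093
union [ 0.57971267 -0.32905621  0.02      ] 0.061304840825465994 -7.592267293000165
[0.40539491 0.06235902]
[ 0.44327967 -0.148212  ]
[0.5932551  0.09409053]
[ 0.63293991 -0.11775331]
widths 0.21395189085368252 0.21552888168593914 0.19052122598052 0.19209043966383496
yaw y 0.17801001209293213
yaw y 0.1851841822761318
yaw x 0.167330821313332
yaw x 0.15923640710234538
center [ 0.5187174  -0.02737894]
tee [0.45252686 0.43160846]
redtop [0.51274638 0.31116993]
redbot [0.31926524 0.26954753]
blue [0.33173315 0.3696934 ]
```

```bash
cat >> h.py <<'E'
def T():
    s=bot.sense(); return np.array(s['eef_pos']),R.from_quat(s['orientation'])
def down(jaw):
    # tool x down, tool y at angle jaw (deg) in world xy
    a=np.radians(jaw); y=np.array([np.cos(a),np.sin(a),0]); x=np.array([0,0,-1.]); return R.from_matrix(np.c_[x,y,np.cross(x,y)])
def plan(pos,Rt,nstep=40.,astep=.16):
    """turn first (in place), then shift in new tool frame; starts from the measured pose"""
    p,r=T(); rv=(r.inv()*Rt).as_rotvec(); sh=Rt.inv().apply(np.asarray(pos)-p)*1e3
    na=int(np.ceil(np.abs(rv).max()/astep)); ns=int(np.ceil(np.linalg.norm(sh)/nstep))
    print('turn',rv.round(3),'rows',na,(rv/max(na,1)).round(4),'| shift mm',sh.round(1),'rows',ns,(sh/max(ns,1)).round(2))
def st():
    s=bot.sense(); r=R.from_quat(s['orientation']); y=r.as_matrix()
    print('t',round(s['clock'],2),'p',s['eef_pos'].round(4),'x',y[:,0].round(3),'jaw',np.degrees(np.arctan2(y[1,1],y[0,1])).round(2),'F',s['force'].round(2),'w',round(s['width'],4),'q',s['qpos'].round(2))
E
python3 - <<'E'
from h import *
st()
for j in (47,-133): print(j); plan([.417,.286,.2],down(j))
# overlay chamber
from scipy.optimize import least_squares
d=ld('top0');o=np.array((205,125))
obs=np.array([(130,562),(480,490),(72,252),(418,180)])/5+o
loc=np.array([(-.1,.11,.062),(-.1,-.11,.062),(.1,.11,.062),(.1,-.11,.062)])
def pts(v,L):
    c,s=np.cos(v[2]),np.sin(v[2]); return np.c_[v[0]+c*L[:,0]-s*L[:,1],v[1]+s*L[:,0]+c*L[:,1],L[:,2]]
f=lambda v:(np.array([proj(d,q) for q in pts(v,loc)])-obs).ravel()
s=least_squares(f,[.52,-.03,.17]);print(s.x,s.fun.round(2))
E
```

```text
t 0.15 p [0.1773 0.5989 0.2361] x [-0.    -0.001 -1.   ] jaw 73.51 F [-0.45 -0.47  0.3 ] w 0.0875 q [ 1.26  0.42  1.63  0.    1.09 -0.02]
47
turn [0.463 0.    0.001] rows 3 [1.542e-01 1.000e-04 4.000e-04] | shift mm [ 36.1 -65.4 388.8] rows 10 [ 3.61 -6.54 38.88]
-133
turn [-2.679e+00 -2.000e-03  0.000e+00] rows 17 [-1.576e-01 -1.000e-04  0.000e+00] | shift mm [  36.1   65.4 -388.8] rows 10 [  3.61   6.54 -38.88]
[ 0.51890176 -0.0273597   0.17330444] [-0.44  1.35  1.63  1.27 -1.39 -1.65  0.19 -1.11]
```

Emit:
drive_tool([
  [[0,0,0,0.154,0,0,1],[0,0,0,0.154,0,0,1],[0,0,0,0.154,0,0,1],[3.6,-6.5,38.9,0,0,0,1],[3.6,-6.5,38.9,0,0,0,1],[3.6,-6.5,38.9,0,0,0,1],[3.6,-6.5,38.9,0,0,0,1],[3.6,-6.5,38.9,0,0,0,1],[3.6,-6.5,38.9,0,0,0,1],[3.6,-6.5,38.9,0,0,0,1],[3.6,-6.5,38.9,0,0,0,1],[3.6,-6.5,38.9,0,0,0,1],[3.6,-6.5,38.9,0,0,0,1],[0,0,0,0,0,0,1],[0,0,0,0,0,0,1]],
])

```text
clock: 2.02
eef_pos: [0.4175, 0.2868, 0.2006]
orientation: [0.259, 0.658, -0.259, 0.658]
force: [0.8, -0.2, 0.2]
width: 0.0876
```

```bash
python3 - <<'E'
from h import *
st()
d=shot('wrist','w1',scale=1.5); shot('top','top1')
print(proj(d,[.417,.286,.026],True))
E
```

```text
t 2.02 p [0.4175 0.2868 0.2006] x [-0.  0. -1.] jaw 47.0 F [ 0.8  -0.18  0.16] w 0.0876 q [ 0.58  0.3   1.92  0.    0.92 -0.24]
(np.float64(251.43351549593174), np.float64(181.13185901977818))
```

View pics/w1.png

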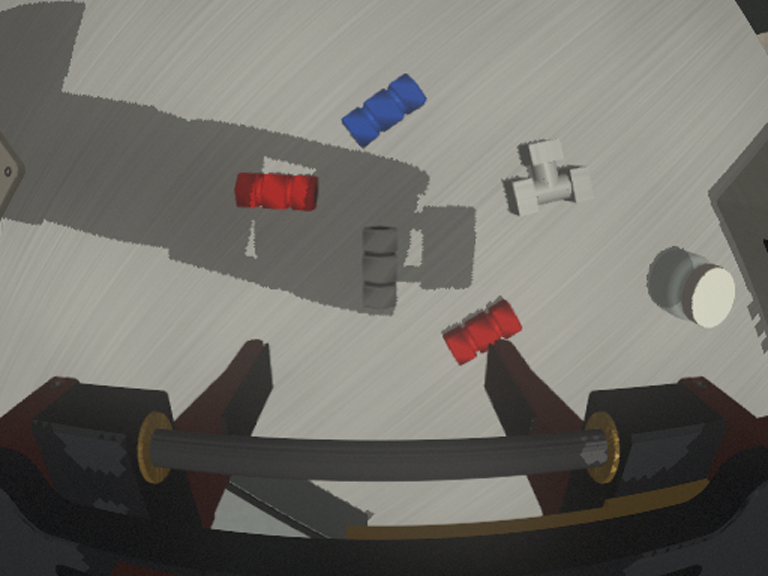

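```bash
python3 - <<'E'
from h import *
d=ld('w1')
A=onz(d,380/1.5,227/1.5,.024,True);B=onz(d,379/1.5,310/1.5,.024,True)
c=(A+B)/2;print(c,np.linalg.norm(A-B),np.degrees(np.arctan2(*(A-B)[1::-1])))
c[2]=.017;plan(c,down(47),30)
E
```

```text
[0.41722434 0.28817266 0.024     ] 0.0635827984998159 136.4069961260008
turn [ 0.002 -0.    -0.   ] rows 1 [ 0.0017 -0.0002 -0.    ] | shift mm [183.7   0.6  -0.6] rows 7 [26.25  0.08 -0.08]
```

Emit:
drive_tool([
  [[30,0.3,-0.3,0,0,0,0.7],[30,0.3,-0.3,0,0,0,0.7],[30,0,0,0,0,0,0.7],[30,0,0,0,0,0,0.7],[25,0,0,0,0,0,0.7],[20,0,0,0,0,0,0.7],[12,0,0,0,0,0,0.7],[6.5,0,0,0,0,0,0.7],[0,0,0,0,0,0,0.7],[0,0,0,0,0,0,0],[0,0,0,0,0,0,0],[0,0,0,0,0,0,0],[0,0,0,0,0,0,0],[0,0,0,0,0,0,0]],
])

```text
clock: 3.88
eef_pos: [0.4179, 0.2876, 0.0174]
orientation: [0.259, 0.658, -0.259, 0.658]
force: [0.0, -0.6, 4.2]
width: 0.0288
```

Emit:
drive_tool([
  [[-15,0,0,0,0,0,0],[-30,0,0,0,0,0,0],[-40,0,0,0,0,0,0],[-40,0,0,0,0,0,0],[-40,0,0,0,0,0,0],[-20,0,0,0,0,0,0],[0,0,0,0,0,0,0]],
])

```text
clock: 4.75
eef_pos: [0.4183, 0.2879, 0.2041]
orientation: [0.26, 0.657, -0.258, 0.659]
force: [-0.1, -0.6, -2.2]
width: 0.0286
```

```bash
python3 - <<'E'
from h import *
st(); plan([.4816,.0117,.2],down(99.9),30)
E
```

```text
t 4.75 p [0.4183 0.2879 0.2041] x [ 0.003  0.002 -1.   ] jaw 47.04 F [-0.14 -0.59 -2.16] w 0.0286 q [ 0.58  0.29  1.92  0.    0.93 -0.24]
turn [-0.923  0.002 -0.003] rows 6 [-0.1538  0.0004 -0.0005] | shift mm [   4.1 -282.9   14.9] rows 10 [  0.41 -28.29   1.49]
```

Emit:
drive_tool([
  [[0,0,0,-0.154,0,0,0],[0,0,0,-0.154,0,0,0],[0,0,0,-0.154,0,0,0],[0,0,0,-0.154,0,0,0],[0,0,0,-0.154,0,0,0],[0,0,0,-0.153,0,0,0],[0,-28.3,1.5,0,0,0,0],[0,-28.3,1.5,0,0,0,0],[0,-28.3,1.5,0,0,0,0],[0,-28.3,1.5,0,0,0,0],[0,-28.3,1.5,0,0,0,0],[0,-28.3,1.5,0,0,0,0],[0,-28.3,1.5,0,0,0,0],[0,-28.3,1.5,0,0,0,0],[0,-28.3,1.5,0,0,0,0],[0,-28.3,1.5,0,0,0,0],[0,0,0,0,0,0,0]],
])

```text
clock: 6.88
eef_pos: [0.4807, 0.01, 0.2011]
orientation: [-0.06, 0.705, 0.06, 0.704]
force: [0.1, 0.6, -2.7]
width: 0.0288
```

```bash
python3 - <<'E'
from h import *
st()
d=shot('wrist','w2',scale=1.5); shot('top','top2',scale=1.5)
E
```

```text
t 6.88 p [0.4807 0.01   0.2011] x [-0.002 -0.    -1.   ] jaw 99.78 F [ 0.07  0.57 -2.67] w 0.0288 q [-0.    0.26  1.97 -0.    0.91 -1.75]
```

View pics/w2.png

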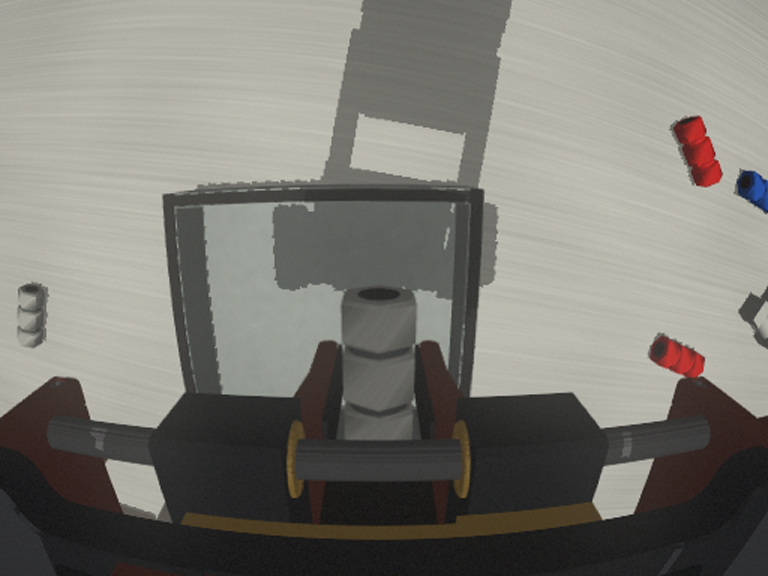

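View pics/top2.png

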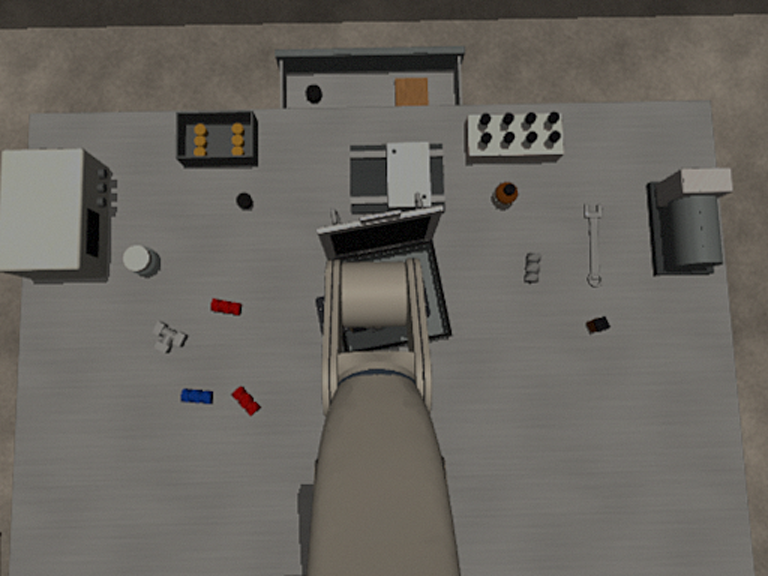

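```bash
python3 - <<'E'
from h import *
crop('w2','w2c',(95,100,345,280),3.2)
d=ld('w2')
FR=onz(d,164/1.5,195/1.5,.062,True);FL=onz(d,483/1.5,190/1.5,.062,True)
print(FR,FL,np.linalg.norm(FR-FL)); v=FL-FR; print(np.arctan2(-v[0],v[1]))
v=(.519,-.0274,.173)
for L in [(-.1,-.11,.062),(-.1,.11,.062)]:
    print([x*1.5 for x in proj(d,[v[0]+np.cos(v[2])*L[0]-np.sin(v[2])*L[1],v[1]+np.sin(v[2])*L[0]+np.cos(v[2])*L[1],.062],True)])
E
```

```text
[ 0.44186033 -0.14828042  0.062     ] [0.40600358 0.06459729 0.062     ] 0.21587641368048124
0.16687188433149294
[np.float64(158.5667132188479), np.float64(190.8685537011174)]
[np.float64(483.06142710724816), np.float64(183.09559443140455)]
```

View pics/w2c.png

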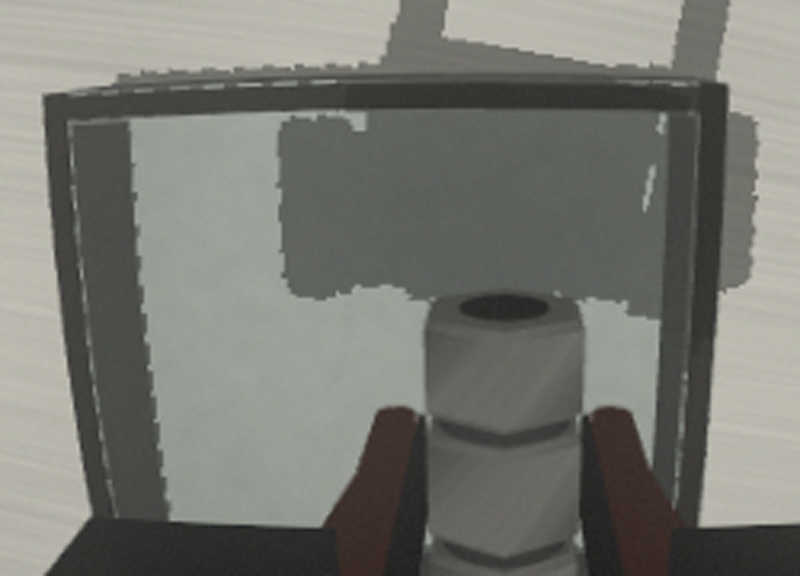

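Emit:
drive_tool([
  [[30,0,0,0,0,0,0],[30,0,0,0,0,0,0],[30,0,0,0,0,0,0],[30,0,0,0,0,0,0],[20,0,0,0,0,0,0],[15,0,0,0,0,0,0],[9,0,0,0,0,0,0],[5,0,0,0,0,0,0],[3,0,0,0,0,0,0],[0,0,0,0,0,0,0],[0,0,0,0,0,0,0]],
])

```text
clock: 8.35
eef_pos: [0.4816, 0.0112, 0.0306]
orientation: [-0.061, 0.704, 0.061, 0.705]
force: [0.9, -0.4, -1.9]
width: 0.0284
```

```bash
python3 - <<'E'
from h import *
st()
E
```

```text
t 8.35 p [0.4816 0.0112 0.0306] x [ 0.001  0.    -1.   ] jaw 99.92 F [ 0.94 -0.38 -1.91] w 0.0284 q [-0.    0.57  2.04  0.    0.52 -1.75]
```

Emit:
drive_tool([
  [[1.5,0,0,0,0,0,0],[1.5,0,0,0,0,0,0],[0,0,0,0,0,0,0]],
])

```text
clock: 8.72
eef_pos: [0.4814, 0.0113, 0.0274]
orientation: [-0.061, 0.704, 0.061, 0.705]
force: [-1.1, -0.2, 2.8]
width: 0.0287
```

Touching the floor. Release and rise.

Emit:
drive_tool([
  [[0,0,0,0,0,0,0.55],[0,0,0,0,0,0,0.55],[0,0,0,0,0,0,0.55],[-10,0,0,0,0,0,0.55],[-25,0,0,0,0,0,0.55],[-40,0,0,0,0,0,0.6],[-40,0,0,0,0,0,0.7],[-40,0,0,0,0,0,0.7],[-25,0,0,0,0,0,0.7],[0,0,0,0,0,0,0.7]],
])

```text
clock: 9.98
eef_pos: [0.4825, 0.0113, 0.2094]
orientation: [-0.061, 0.703, 0.061, 0.706]
force: [-0.6, 0.6, 0.5]
width: 0.0614
```

```bash
python3 - <<'E'
from h import *
st()
shot('wrist','w3',scale=1.5); shot('scene','s3',scale=1.5)
# jaw for union R: axis approx -7.6deg(mod180) -> jaw 82.4
plan([.579,-.329,.2],down(82.4),40)
E
```

```text
t 9.97 p [0.4825 0.0113 0.2094] x [ 0.005 -0.    -1.   ] jaw 99.92 F [-0.6   0.63  0.47] w 0.0614 q [-0.    0.25  1.96 -0.    0.92 -1.75]
turn [0.306 0.    0.   ] rows 2 [0.1529 0.     0.    ] | shift mm [   7.  -324.3  142.3] rows 9 [  0.78 -36.04  15.81]
```

View pics/w3.png

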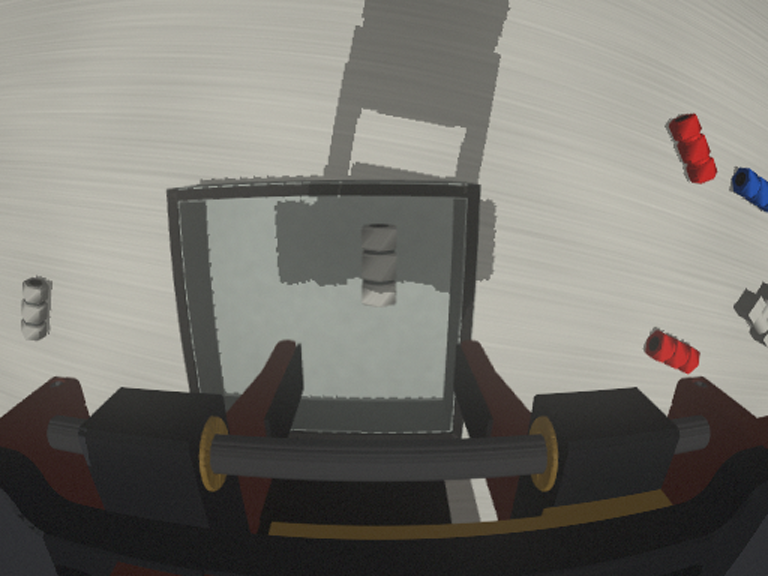

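View pics/s3.png

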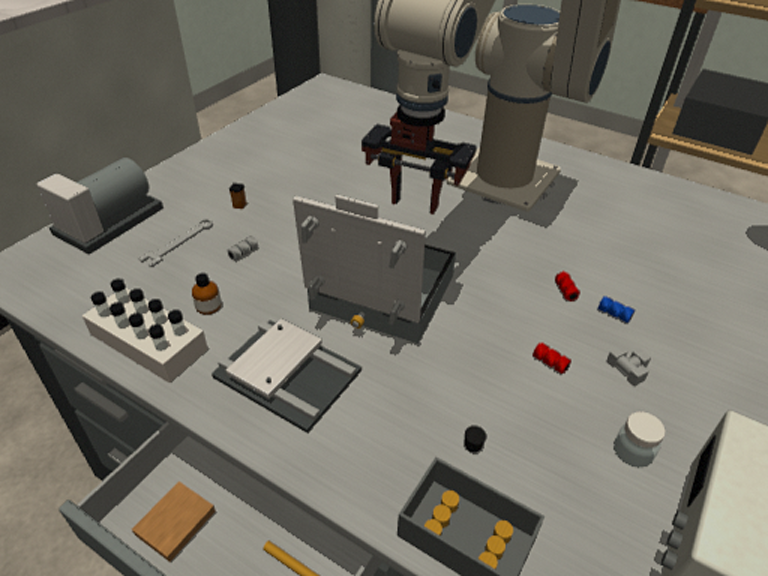

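Emit:
drive_tool([
  [[0,0,0,0.153,0,0,0.7],[0,0,0,0.153,0,0,0.7],[0,-36,15.8,0,0,0,0.7],[0,-36,15.8,0,0,0,0.7],[0,-36,15.8,0,0,0,0.7],[0,-36,15.8,0,0,0,0.7],[0,-36,15.8,0,0,0,0.7],[0,-36,15.8,0,0,0,0.7],[0,-36,15.8,0,0,0,0.7],[0,-36,15.8,0,0,0,0.7],[0,-36,15.8,0,0,0,0.7],[0,0,0,0,0,0,0.7],[0,0,0,0,0,0,0.7]],
])

```text
clock: 11.7
eef_pos: [0.5783, -0.3278, 0.2054]
orientation: [0.048, 0.707, -0.046, 0.705]
force: [0.3, -0.2, 0.4]
width: 0.0613
```

```bash
python3 - <<'E'
from h import *
st()
shot('wrist','w4',scale=1.5)
E
```

```text
t 11.7 p [ 0.5783 -0.3278  0.2054] x [-0.003  0.002 -1.   ] jaw 82.37 F [ 0.27 -0.16  0.42] w 0.0613 q [-0.53  0.52  1.56  0.    1.07 -1.97]
```

View pics/w4.png

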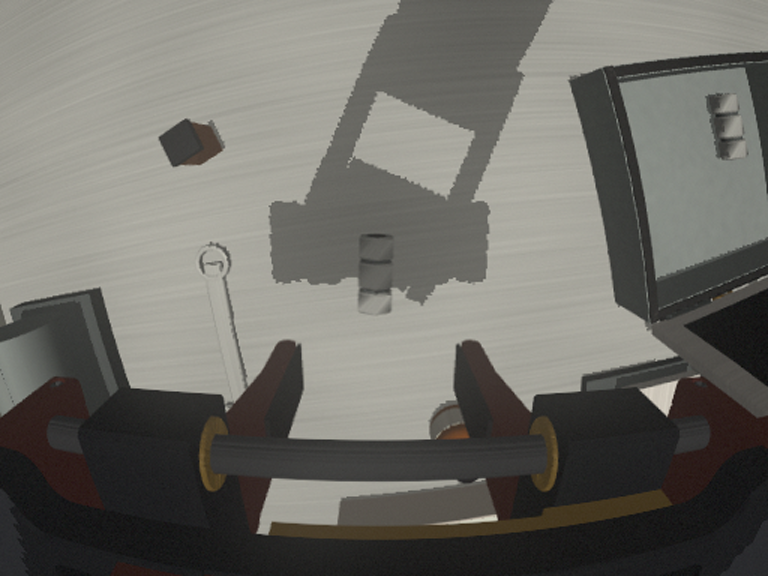

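```bash
python3 - <<'E'
from h import *
d=ld('w4')
A=onz(d,376/1.5,234/1.5,.024,True);B=onz(d,375/1.5,315/1.5,.022,True)
c=(A+B)/2;print(c,np.linalg.norm(A-B),np.degrees(np.arctan2(*(B-A)[1::-1])))
c[2]=.017;plan(c,down(82.4),30)
E
```

```text
[ 0.58176679 -0.33131091  0.023     ] 0.06400379918345118 -8.36599995104952
turn [ 0.    -0.002 -0.001] rows 1 [ 0.0002 -0.0024 -0.0013] | shift mm [188.8  -3.4   3.8] rows 7 [26.97 -0.48  0.54]
```

Emit:
drive_tool([
  [[30,-1.2,1,0,0,0,0.7],[30,-1,1,0,0,0,0.7],[30,0,0,0,0,0,0.7],[30,0,0,0,0,0,0.7],[27,0,0,0,0,0,0.7],[20,0,0,0,0,0,0.7],[12,0,0,0,0,0,0.7],[7,0,0,0,0,0,0.7],[0,0,0,0,0,0,0.7],[0,0,0,0,0,0,0],[0,0,0,0,0,0,0],[0,0,0,0,0,0,0],[0,0,0,0,0,0,0],[0,0,0,0,0,0,0]],
])

```text
clock: 13.5
eef_pos: [0.5811, -0.3312, 0.0215]
orientation: [0.047, 0.705, -0.047, 0.706]
force: [-1.1, 1.1, 4.2]
width: 0.0286
```

Emit:
drive_tool([
  [[-15,0,0,0,0,0,0],[-30,0,0,0,0,0,0],[-40,0,0,0,0,0,0],[-40,0,0,0,0,0,0],[-40,0,0,0,0,0,0],[-20,0,0,0,0,0,0],[0,0,0,0,0,0,0]],
])

```text
clock: 14.38
eef_pos: [0.5815, -0.3315, 0.2077]
orientation: [0.046, 0.705, -0.047, 0.706]
force: [-0.5, -0.9, -1.9]
width: 0.0288
```

```bash
python3 - <<'E'
from h import *
st(); plan([.498,-.0764,.2],down(99.7),30)
E
```

```text
t 14.38 p [ 0.5815 -0.3315  0.2077] x [ 0.002 -0.002 -1.   ] jaw 82.39 F [-0.47 -0.87 -1.9 ] w 0.0288 q [-0.54  0.52  1.55 -0.    1.07 -1.97]
turn [-0.302  0.002  0.002] rows 2 [-0.1511  0.0012  0.0008] | shift mm [  7.7 265.6 -39.4] rows 9 [ 0.85 29.51 -4.37]
```

Emit:
drive_tool([
  [[2,0,-20,-0.151,0,0,0],[2,0,-21,-0.151,0,0,0],[2,29.5,0,0,0,0,0],[2,29.5,0,0,0,0,0],[0,29.5,0,0,0,0,0],[0,29.5,0,0,0,0,0],[0,29.5,0,0,0,0,0],[0,29.5,0,0,0,0,0],[0,29.5,0,0,0,0,0],[0,29.5,0,0,0,0,0],[0,29.5,0,0,0,0,0],[0,0,0,0,0,0,0],[0,0,0,0,0,0,0]],
])

```text
clock: 16.0
eef_pos: [0.4951, -0.0674, 0.1973]
orientation: [-0.06, 0.705, 0.06, 0.704]
force: [0.0, 0.1, -1.3]
width: 0.0286
```

```bash
python3 - <<'E'
from h import *
st(); plan([.498,-.0764,.0315],down(99.7),30)
shot('wrist','w5',scale=1.5)
E
```

```text
t 16.0 p [ 0.4951 -0.0674  0.1973] x [-0.001 -0.    -1.   ] jaw 99.72 F [ 0.03  0.13 -1.34] w 0.0286 q [-0.16  0.3   1.93 -0.    0.91 -1.9 ]
turn [ 0.    -0.001 -0.   ] rows 1 [ 0.0004 -0.0015 -0.0002] | shift mm [165.8  -9.3   1.3] rows 6 [27.63 -1.55  0.22]
```

View pics/w5.png

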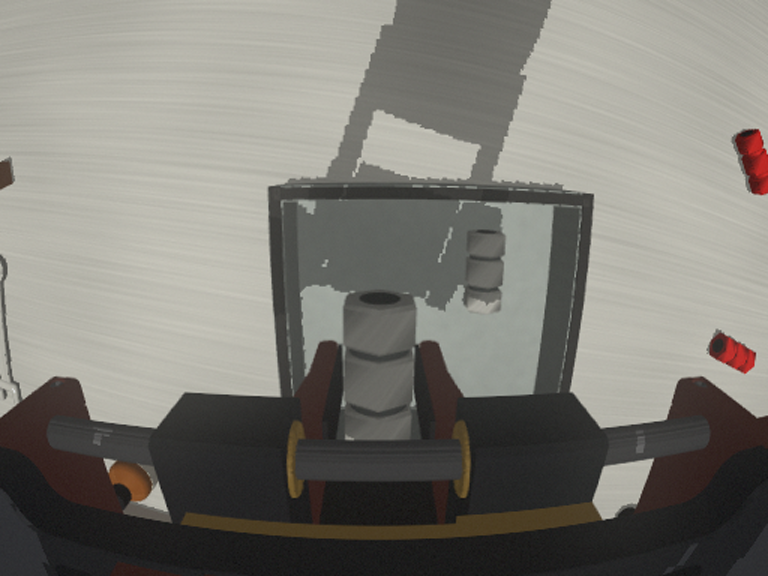

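Emit:
drive_tool([
  [[30,-4,0,0,0,0,0],[30,-2,0,0,0,0,0],[30,0,0,0,0,0,0],[30,0,0,0,0,0,0],[20,0,0,0,0,0,0],[12,0,0,0,0,0,0],[6,0,0,0,0,0,0],[4,0,0,0,0,0,0],[1.5,0,0,0,0,0,0],[0,0,0,0,0,0,0]],
])

```text
clock: 17.3
eef_pos: [0.4967, -0.0731, 0.035]
orientation: [-0.06, 0.704, 0.06, 0.705]
force: [-0.4, -0.6, -2.0]
width: 0.029
```

Emit:
drive_tool([
  [[1.5,0,0,0,0,0,0],[1.5,0,0,0,0,0,0],[1,0,0,0,0,0,0],[0,0,0,0,0,0,0]],
])

```text
clock: 17.8
eef_pos: [0.4966, -0.0731, 0.0314]
orientation: [-0.06, 0.704, 0.06, 0.705]
force: [-2.8, 0.2, 9.0]
width: 0.0288
```

Touching the floor. Release.

Emit:
drive_tool([
  [[0,0,0,0,0,0,0.55],[0,0,0,0,0,0,0.55],[0,0,0,0,0,0,0.55],[-10,0,0,0,0,0,0.55],[-25,0,0,0,0,0,0.55],[-40,0,0,0,0,0,0.6],[-40,0,0,0,0,0,0.7],[-40,0,0,0,0,0,0.7],[-25,0,0,0,0,0,0.7],[0,0,0,0,0,0,0.7]],
])

```text
clock: 19.05
eef_pos: [0.4977, -0.0733, 0.213]
orientation: [-0.06, 0.703, 0.059, 0.706]
force: [-0.3, -0.1, -1.2]
width: 0.0614
```

```bash
python3 - <<'E'
from h import *
st(); shot('wrist','w6',scale=1.5); shot('scene','s6',scale=1.5); shot('top','top6',scale=1.5)
E
```

```text
t 19.05 p [ 0.4977 -0.0733  0.213 ] x [ 0.005 -0.001 -1.   ] jaw 99.69 F [-0.27 -0.12 -1.18] w 0.0614 q [-0.17  0.27  1.92 -0.    0.94 -1.91]
```

View pics/w6.png

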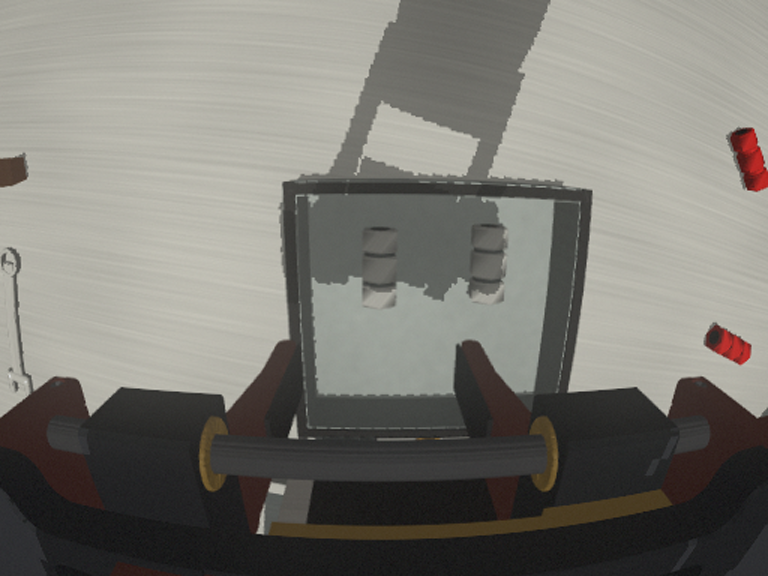

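View pics/s6.png

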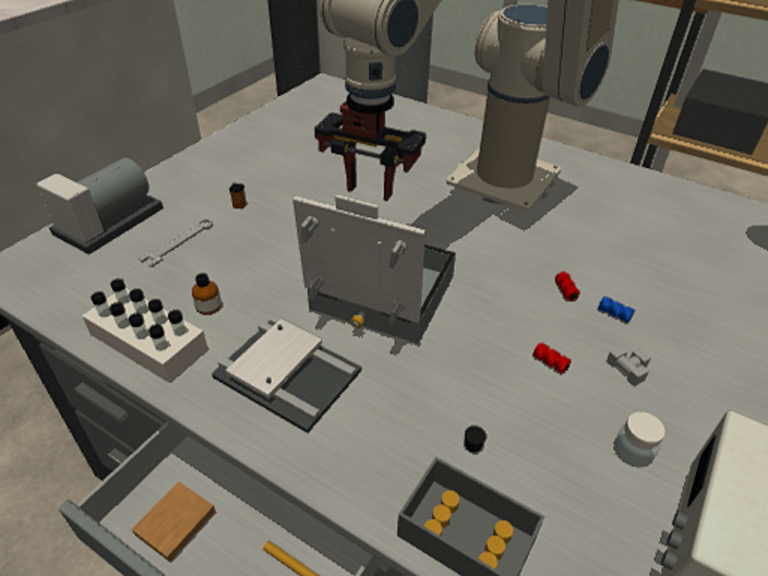

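View pics/top6.png

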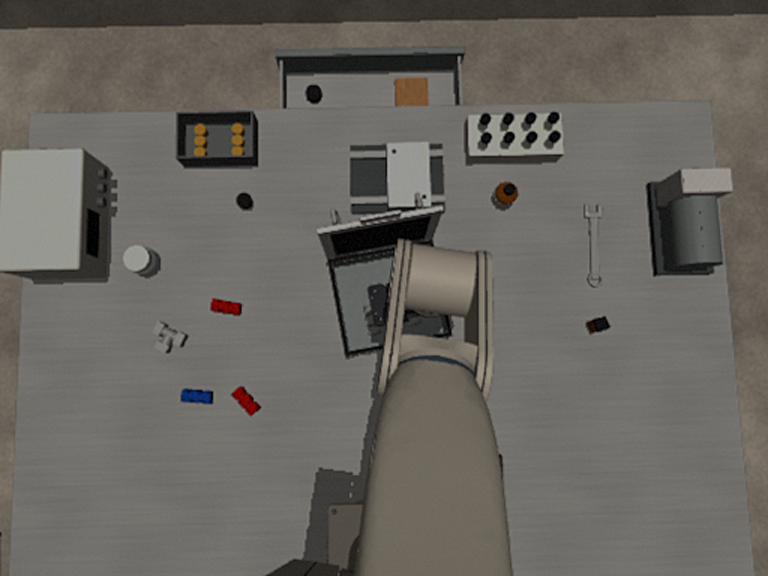

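```bash
cat >> h.py <<'E'
CH=np.array([.520,-.027,.171])
def ch(L,v=None):
    v=CH if v is None else v
    c,s=np.cos(v[2]),np.sin(v[2]); L=np.asarray(L,float); return np.array([v[0]+c*L[0]-s*L[1],v[1]+s*L[0]+c*L[1],L[2]])
def lidp(th,L):
    x,y,z=L; return np.array([.1+x*np.cos(th)+z*np.sin(th), y, .062-x*np.sin(th)+z*np.cos(th)])
E
python3 - <<'E'
from h import *
out=[]
for fn,cr,sc in [('top0',(205,125,310,245),5),('s3',(190,120,310,240),5)]:
    d=ld(fn)
    for th in (1.4,1.5,1.6):
        im=cv2.resize(d['image'][cr[1]:cr[3],cr[0]:cr[2],::-1],None,fx=sc,fy=sc,interpolation=cv2.INTER_CUBIC)
        def P(p): u=proj(d,p); return (int((u[0]+.5-cr[0])*sc),int((u[1]+.5-cr[1])*sc))
        for z,col in ((.01,(0,255,0)),(0,(0,0,255))):
            q=[P(ch(lidp(th,(x,y,z)))) for x,y in [(0,.11),(-.2,.11),(-.2,-.11),(0,-.11)]]
            cv2.polylines(im,[np.array(q)],True,col,1)
        q=[P(ch((x,y,.062))) for x,y in [(.1,.11),(-.1,.11),(-.1,-.11),(.1,-.11)]]
        cv2.polylines(im,[np.array(q)],True,(255,255,0),1)
        cv2.imwrite(f'pics/ov_{fn}_{th}.png',im)
a=np.hstack([cv2.resize(cv2.imread(f'pics/ov_top0_{t}.png'),(400,457)) for t in (1.4,1.6)]);cv2.imwrite('pics/ova.png',a)
a=np.hstack([cv2.resize(cv2.imread(f'pics/ov_s3_{t}.png'),(400,400)) for t in (1.4,1.6)]);cv2.imwrite('pics/ovb.png',a)
E
```

```text
(no output)
```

View pics/ova.png

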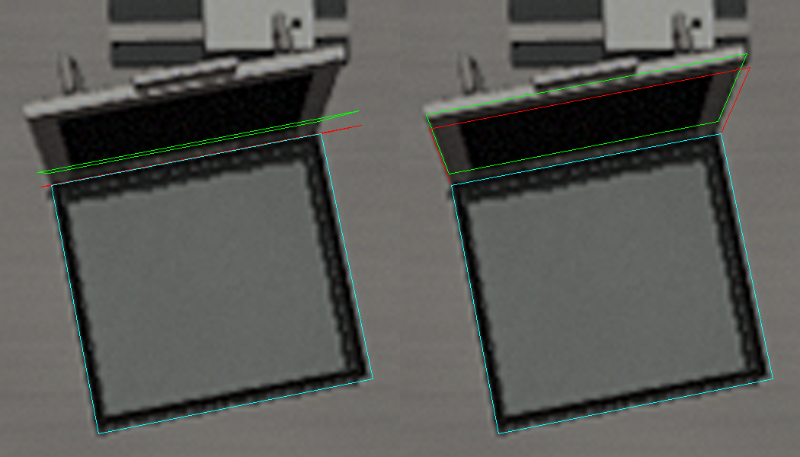

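View pics/ovb.png

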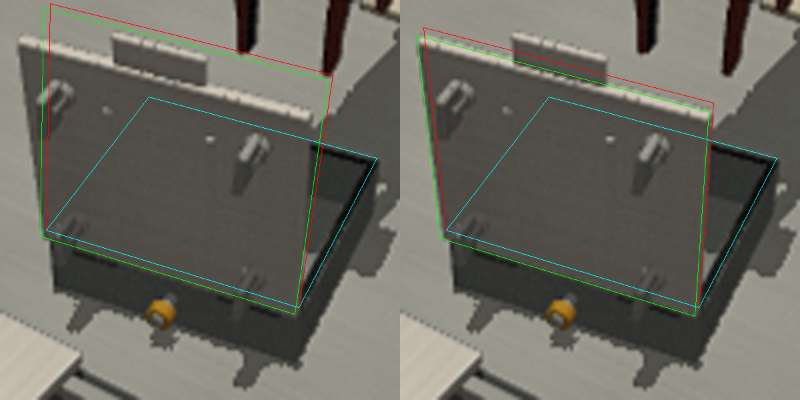

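```bash
python3 - <<'E'
from h import *
st(); D=down(99.8)
print(ch((.155,0,.335)));plan(ch((-.03,0,.335)),D,35);plan(ch((.155,0,.335)),D,35)
E
```

```text
t 19.2 p [ 0.4958 -0.0729  0.2099] x [-0.001  0.    -1.   ] jaw 99.7 F [ 0.42 -0.66 -1.43] w 0.0612 q [-0.17  0.28  1.92  0.    0.94 -1.91]
[ 6.72739339e-01 -6.23983393e-04  3.35000000e-01]
turn [-0.002 -0.001 -0.   ] rows 1 [-0.0018 -0.0013 -0.0005] | shift mm [-125.1   41.1    1.7] rows 4 [-31.29  10.28   0.42]
turn [-0.002 -0.001 -0.   ] rows 1 [-0.0018 -0.0013 -0.0005] | shift mm [-125.1   41.1  186.7] rows 7 [-17.88   5.88  26.67]
```

Emit:
drive_tool([
  [[-31,10,0,0,0,0,0],[-31,10,0,0,0,0,0],[-31,10,0,0,0,0,0],[-32,11,0,0,0,0,0],[0,0,0,0,0,0,0],[0,0,30,0,0,0,0],[0,0,30,0,0,0,0],[0,0,30,0,0,0,0],[0,0,30,0,0,0,0],[0,0,30,0,0,0,0],[0,0,30,0,0,0,0],[0,0,7,0,0,0,0],[0,0,0,0,0,0,0],[0,0,0,0,0,0,0]],
])

```text
clock: 20.95
eef_pos: [0.6729, -0.0014, 0.3351]
orientation: [-0.06, 0.705, 0.06, 0.704]
force: [-0.4, -0.1, 0.5]
width: 0.0004
```

```bash
python3 - <<'E'
from h import *
st(); shot('scene','s7',(150,20,350,220),3); plan(ch((.155,0,.26)),down(99.8),35)
E
```

```text
t 20.95 p [ 0.6729 -0.0014  0.3351] x [-0.001 -0.    -1.   ] jaw 99.68 F [-0.43 -0.08  0.47] w 0.0004 q [-0.02  0.41  1.42 -0.    1.31 -1.76]
turn [-0.002 -0.001 -0.   ] rows 1 [-0.0021 -0.0007 -0.    ] | shift mm [75.5  0.9 -0.1] rows 3 [25.17  0.28 -0.05]
```

View pics/s7.png

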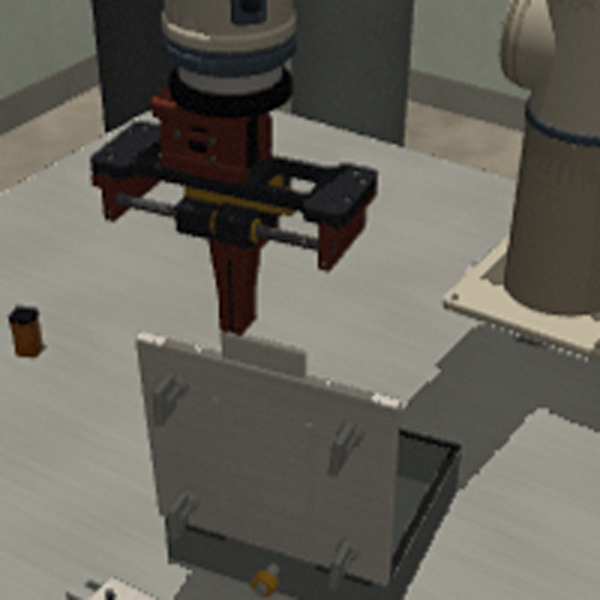

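Emit:
drive_tool([
  [[25,0.5,0,0,0,0,0],[25,0.4,0,0,0,0,0],[20,0,0,0,0,0,0],[8,0,0,0,0,0,0],[0,0,-4,0,0,0,0],[0,0,-4,0,0,0,0],[0,0,-4,0,0,0,0],[0,0,0,0,0,0,0]],
])

```text
clock: 22.0
eef_pos: [0.6618, -0.0024, 0.2583]
orientation: [-0.06, 0.704, 0.06, 0.705]
force: [-0.1, 0.0, 0.1]
width: 0.0004
```

```bash
python3 - <<'E'
from h import *
st()
p,r=T(); c,s=np.cos(CH[2]),np.sin(CH[2]); d=p[:2]-CH[:2]; print('local',c*d[0]+s*d[1],-s*d[0]+c*d[1],p[2])
rr=.18
f=lambda th:np.array([.1-rr*np.cos(th)+.01*np.sin(th)+.010,.062+rr*np.sin(th)+.01*np.cos(th)+.014])
ths=np.linspace(1.65,0,34)
P=np.array([f(t) for t in ths]);print(P[0])
for t,a in zip(ths[1:],np.diff(P,axis=0)*1e3): print(f'{t:.2f} [{-a[1]:.1f}, 0, {a[0]:.1f}]')
E
```

```text
t 22.0 p [ 0.6618 -0.0024  0.2583] x [ 0.001 -0.    -1.   ] jaw 99.69 F [-0.11  0.01  0.11] w 0.0004 q [-0.02  0.46  1.53 -0.    1.16 -1.76]
local 0.14392343120241394 0.00011574063583108876 0.2582966719505626
[0.13421041 0.2546445 ]
1.60 [-1.0, 0, -9.0]
1.55 [-0.5, 0, -9.0]
1.50 [-0.1, 0, -9.0]
1.45 [0.4, 0, -9.0]
1.40 [0.8, 0, -9.0]
1.35 [1.3, 0, -8.9]
1.30 [1.7, 0, -8.9]
1.25 [2.1, 0, -8.8]
1.20 [2.6, 0, -8.6]
1.15 [3.0, 0, -8.5]
1.10 [3.4, 0, -8.3]
1.05 [3.8, 0, -8.2]
1.00 [4.2, 0, -8.0]
0.95 [4.6, 0, -7.7]
0.90 [5.0, 0, -7.5]
0.85 [5.4, 0, -7.2]
0.80 [5.7, 0, -6.9]
0.75 [6.1, 0, -6.7]
0.70 [6.4, 0, -6.3]
0.65 [6.7, 0, -6.0]
0.60 [7.0, 0, -5.7]
0.55 [7.3, 0, -5.3]
0.50 [7.5, 0, -4.9]
0.45 [7.8, 0, -4.6]
0.40 [8.0, 0, -4.2]
0.35 [8.2, 0, -3.8]
0.30 [8.4, 0, -3.3]
0.25 [8.5, 0, -2.9]
0.20 [8.7, 0, -2.5]
0.15 [8.8, 0, -2.1]
0.10 [8.9, 0, -1.6]
0.05 [8.9, 0, -1.2]
0.00 [9.0, 0, -0.7]
```

Emit:
drive_tool([
  [[2,0,-5,0,0,0,0],[1.6,0,-5,0,0,0,0],[0,0,-9,0,0,0,0],[0,0,-9,0,0,0,0],[0,0,-9,0,0,0,0],[0.4,0,-9,0,0,0,0],[0.8,0,-9,0,0,0,0]],
])

```text
clock: 22.88
eef_pos: [0.6088, -0.0113, 0.2536]
orientation: [-0.06, 0.703, 0.06, 0.706]
force: [5.4, 2.3, -0.6]
width: 0.0002
```

```bash
cat >> h.py <<'E'
def loc():
    p,r=T(); c,s=np.cos(CH[2]),np.sin(CH[2]); d=p[:2]-CH[:2]; print('local',np.round([c*d[0]+s*d[1],-s*d[0]+c*d[1],p[2]],4))
E
python3 - <<'E'
from h import *
st();loc(); shot('scene','s8',(150,20,350,220),3)
E
```

```text
t 22.88 p [ 0.6088 -0.0113  0.2536] x [ 0.004  0.001 -1.   ] jaw 99.69 F [ 5.37  2.28 -0.65] w 0.0002 q [-0.04  0.38  1.66  0.    1.1  -1.78]
local [0.0902 0.0004 0.2536]
```

View pics/s8.png

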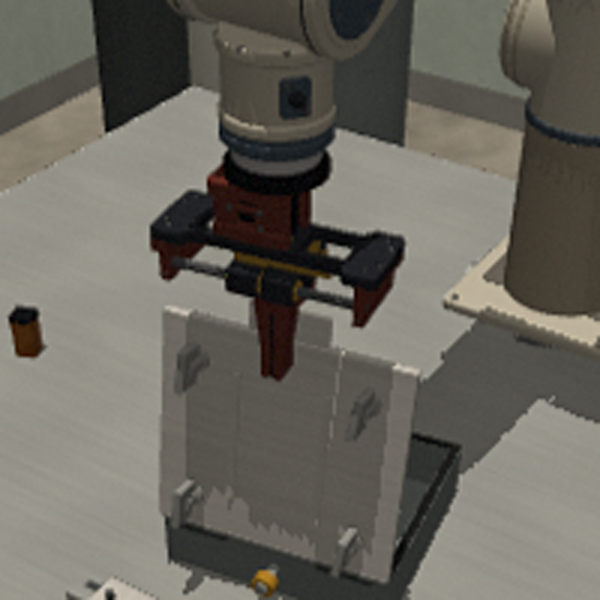

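Emit:
drive_tool([
  [[1.3,0,-8.9,0,0,0,0],[1.7,0,-8.9,0,0,0,0],[2.1,0,-8.8,0,0,0,0],[2.6,0,-8.6,0,0,0,0],[3.0,0,-8.5,0,0,0,0],[3.4,0,-8.3,0,0,0,0],[3.8,0,-8.2,0,0,0,0],[4.2,0,-8.0,0,0,0,0],[4.6,0,-7.7,0,0,0,0],[5.0,0,-7.5,0,0,0,0],[5.4,0,-7.2,0,0,0,0],[5.7,0,-6.9,0,0,0,0]],
])

```text
clock: 24.42
eef_pos: [0.5112, -0.0281, 0.2098]
orientation: [-0.06, 0.705, 0.06, 0.705]
force: [3.8, 0.6, 0.4]
width: 0.0003
```

```bash
python3 - <<'E'
from h import *
st();loc(); shot('scene','s9',(150,20,350,220),3)
E
```

```text
t 24.43 p [ 0.5112 -0.0281  0.2098] x [ 0. -0. -1.] jaw 99.69 F [3.81 0.65 0.39] w 0.0003 q [-0.08  0.29  1.9  -0.    0.95 -1.82]
local [-0.0089  0.0004  0.2098]
```

View pics/s9.png

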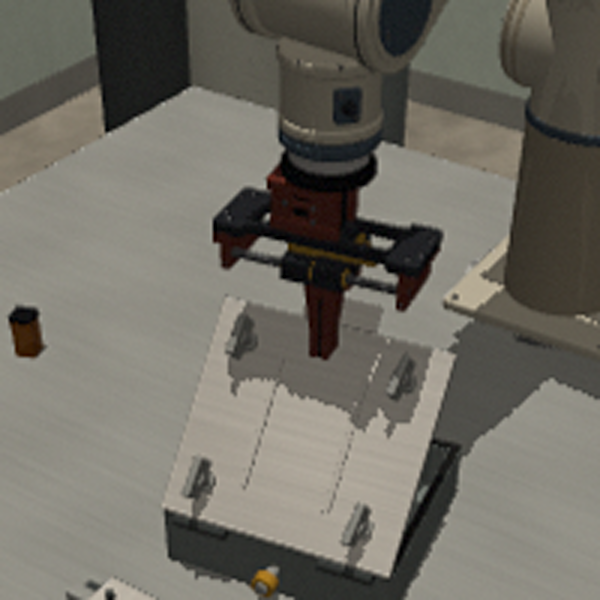

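Emit:
drive_tool([
  [[6.1,0,-6.7,0,0,0,0],[6.4,0,-6.3,0,0,0,0],[6.7,0,-6,0,0,0,0],[7,0,-5.7,0,0,0,0],[7.3,0,-5.3,0,0,0,0],[7.5,0,-4.9,0,0,0,0],[7.8,0,-4.6,0,0,0,0],[8,0,-4.2,0,0,0,0],[8.2,0,-3.8,0,0,0,0],[8.4,0,-3.3,0,0,0,0],[6,0,-2,0,0,0,0],[6,0,-2,0,0,0,0],[5,0,-1.5,0,0,0,0],[0,0,0,0,0,0,0]],
])

```text
clock: 26.22
eef_pos: [0.4553, -0.0374, 0.1191]
orientation: [-0.06, 0.705, 0.06, 0.704]
force: [-0.4, 0.5, -0.8]
width: 0.0006
```

```bash
python3 - <<'E'
from h import *
st();loc(); shot('scene','s10',(150,20,350,220),3)
E
```

```text
t 26.23 p [ 0.4553 -0.0374  0.1191] x [-0.002  0.    -1.   ] jaw 99.7 F [-0.38  0.54 -0.85] w 0.0006 q [-0.11  0.37  2.07 -0.    0.7  -1.85]
local [-0.0655  0.0007  0.1191]
```

View pics/s10.png

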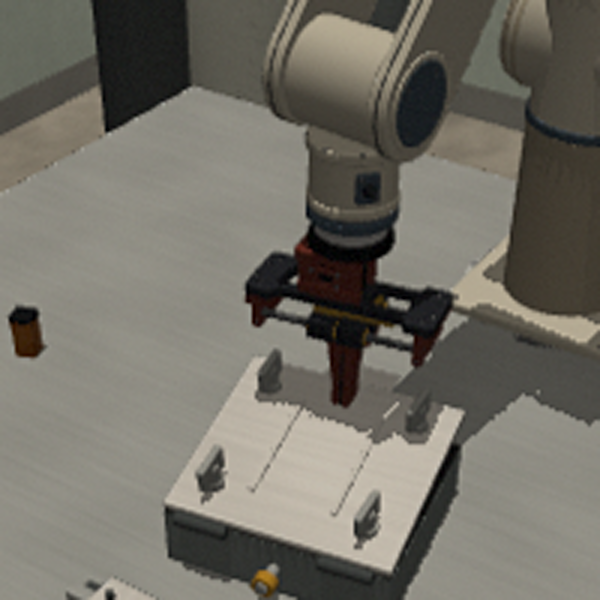

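Emit:
drive_tool([
  [[5,0,-1,0,0,0,0],[5,0,-1,0,0,0,0],[5,0,-0.5,0,0,0,0],[5,0,-0.5,0,0,0,0],[4,0,0,0,0,0,0],[3,0,0,0,0,0,0],[2,0,0,0,0,0,0],[0,0,0,0,0,0,0]],
])

```text
clock: 27.28
eef_pos: [0.4535, -0.038, 0.0906]
orientation: [-0.06, 0.704, 0.06, 0.705]
force: [0.4, -0.3, -0.1]
width: 0.0005
```

Emit:
drive_tool([
  [[2,0,0,0,0,0,0],[2,0,0,0,0,0,0],[1,0,0,0,0,0,0],[0,0,0,0,0,0,0]],
])

```text
clock: 27.78
eef_pos: [0.4533, -0.038, 0.0862]
orientation: [-0.06, 0.704, 0.06, 0.705]
force: [-2.7, -0.9, 10.9]
width: 0.0005
```

```bash
python3 - <<'E'
from h import *
st();loc(); shot('scene','s11',(180,80,330,230),4)
E
```

```text
t 27.77 p [ 0.4533 -0.038   0.0862] x [ 0. -0. -1.] jaw 99.69 F [-2.67 -0.86 10.89] w 0.0005 q [-0.11  0.44  2.09 -0.    0.61 -1.85]
local [-0.0676  0.0005  0.0862]
```

View pics/s11.png

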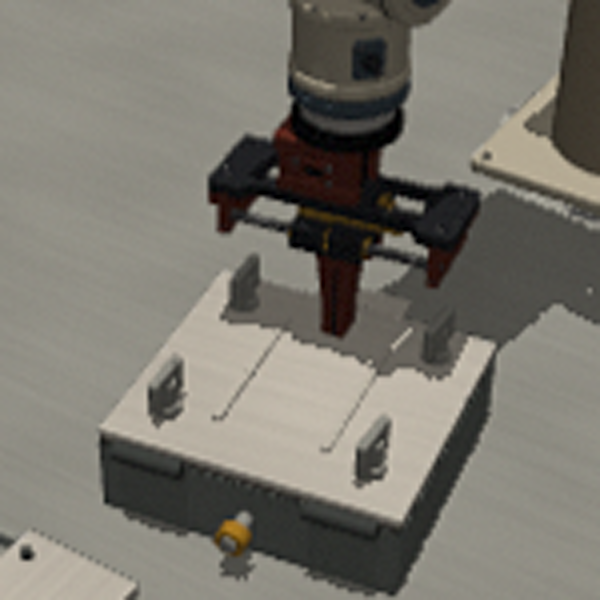

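Emit:
drive_tool([
  [[0.7,0,0,0,0,0,0],[0.7,0,0,0,0,0,0],[0,0,0,0,0,0,0]],
])

```text
clock: 28.2
eef_pos: [0.4535, -0.038, 0.0861]
orientation: [-0.06, 0.704, 0.06, 0.705]
force: [-7.7, 0.3, 29.9]
width: 0.0004
```

Emit:
drive_tool([
  [[-20,0,0,0,0,0,0],[-40,0,0,0,0,0,0],[-40,0,0,0,0,0,0],[-40,0,10,0,0,0,0.4],[-25,0,30,0,0,0,0.7],[0,0,30,0,0,0,0.7],[0,0,20,0,0,0,0.7],[0,0,0,0,0,0,0.7],[0,0,0,0,0,0,0.7]],
])

```text
clock: 29.32
eef_pos: [0.5409, -0.0229, 0.2488]
orientation: [-0.06, 0.705, 0.06, 0.704]
force: [-0.0, 0.2, -0.5]
width: 0.0569
```

```bash
python3 - <<'E'
from h import *
st();loc(); d=shot('wrist','w12',scale=1.5)
for n,l in zip('1234',[(-.065,.075),(-.065,-.075),(.065,-.075),(.065,.075)]):
    for z in (.08,.108): print(n,z,np.multiply(proj(d,ch((*l,z)),True),1.5).round(1))
for l in [(-.1,.11),(-.1,-.11),(.1,-.11),(.1,.11)]: print(np.multiply(proj(d,ch((*l,.072)),True),1.5).round(1))
E
```

```text
t 29.32 p [ 0.5409 -0.0229  0.2488] x [-0.001  0.    -1.   ] jaw 99.69 F [-0.04  0.24 -0.48] w 0.0569 q [-0.06  0.29  1.8  -0.    1.05 -1.8 ]
local [0.0213 0.0005 0.2488]
1 0.08 [484.8 157.8]
1 0.108 [494.8 156.8]
2 0.08 [273.9 157.9]
2 0.108 [264.2 157. ]
3 0.08 [282.  330.7]
3 0.108 [274.2 344.5]
4 0.08 [477.  330.5]
4 0.108 [485.  344.2]
[527.9 114.7]
[230.5 114.8]
[246.3 366.4]
[512.5 366.1]
```

View pics/w12.png

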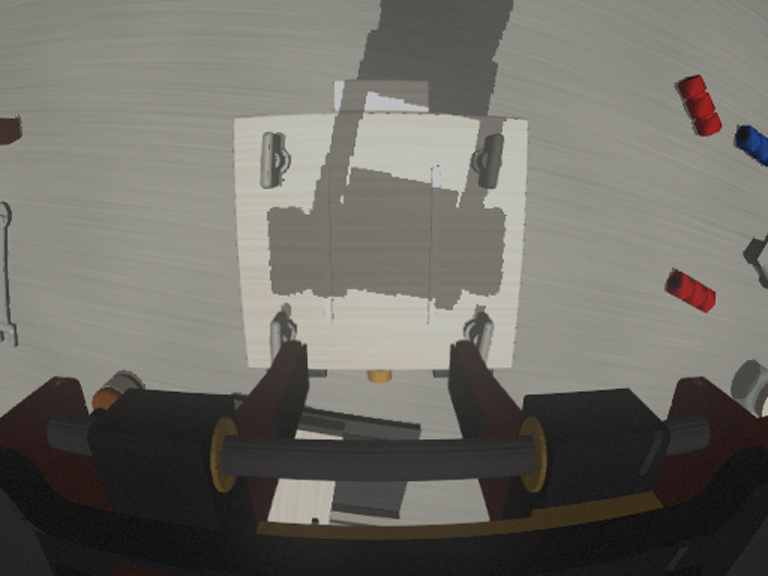

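```bash
python3 - <<'E'
from h import *
crop('w12','w12a',(150,70,360,255),3.7)
E
```

```text
(no output)
```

View pics/w12a.png

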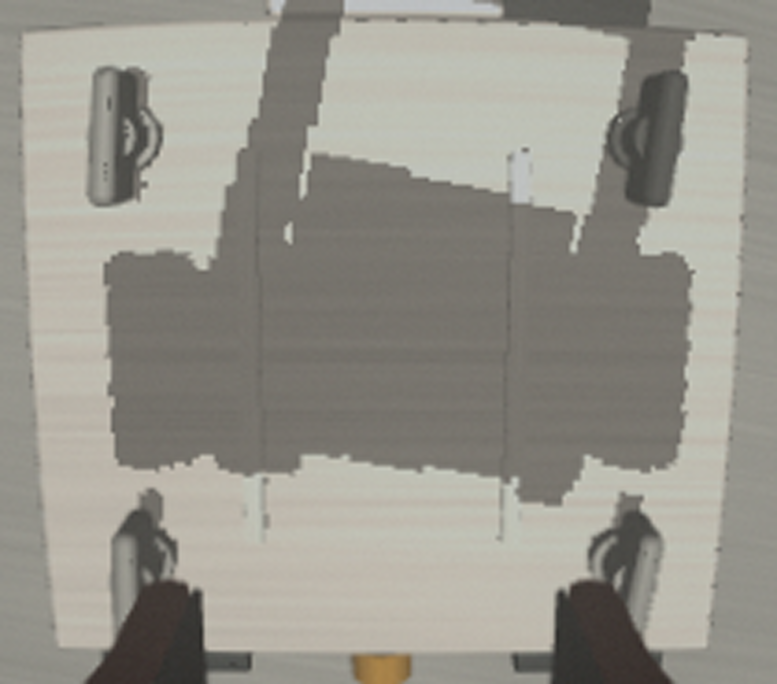

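```bash
python3 - <<'E'
from h import *
d=ld('w12'); g=lambda u,v,z:onz(d,150+u/3.7,70+v/3.7,z,True)
for n,a,b in [('2',(107,70),(100,203)),('1',(676,75),(654,203))]:
    A=g(*a,.108);B=g(*b,.108);v=A-B;print(n,(A+B)/2,np.linalg.norm(v),np.degrees(np.arctan2(-v[1],-v[0])), 'exp',ch((-.065,.075 if n=='1' else -.075,.108)))
for n,u in dict(FR=(22,35),FL=(747,39),HR=(58,647),HL=(708,647)).items(): print(n,g(*u,.072))
for l in [(-.1,-.11),(-.1,.11),(.1,-.11),(.1,.11)]: print(ch((*l,.072)))
E
```

```text
2 [ 0.47069412 -0.10988286  0.108     ] 0.03564390442077188 5.523718355059846 exp [ 0.46871061 -0.11196704  0.108     ]
1 [0.4460782  0.03634583 0.108     ] 0.035095127102875566 0.9277514313797632 exp [0.44318543 0.03584522 0.108     ]
FR [ 0.44326972 -0.14918101  0.072     ]
FL [0.4074066  0.06512324 0.072     ]
HR [ 0.63766785 -0.1164365   0.072     ]
HL [0.60098401 0.09829135 0.072     ]
[ 0.44017695 -0.15241245  0.072     ]
[0.40274003 0.06437888 0.072     ]
[ 0.63725997 -0.11837888  0.072     ]
[0.59982305 0.09841245 0.072     ]
```

```bash
cat >> h.py <<'E'
CH=np.array([.5215,-.026,.168])
SC={1:(-.065,.075),2:(-.065,-.075),3:(.065,-.075),4:(.065,.075)}
def sp(n,z): return ch((*SC[n],z))
def jw(phi): return np.degrees(CH[2]-phi)+90
E
python3 - <<'E'
from h import *
st(); plan(sp(1,.17),down(jw(.15)),35)
E
```

```text
t 29.38 p [ 0.5408 -0.0229  0.2489] x [-0.001  0.    -1.   ] jaw 99.69 F [ 0.18 -0.98 -0.27] w 0.0599 q [-0.06  0.29  1.8  -0.    1.05 -1.8 ]
turn [ 0.151 -0.001 -0.   ] rows 1 [ 1.512e-01 -1.200e-03 -1.000e-04] | shift mm [ 78.9  61.7 -94.9] rows 4 [ 19.73  15.42 -23.71]
```

Emit:
drive_tool([
  [[0,0,0,0.15,0,0,0.5],[10,15.4,-23.7,0,0,0,0.5],[20,15.4,-23.7,0,0,0,0.5],[25,15.4,-23.7,0,0,0,0.5],[24,15.4,-23.7,0,0,0,0.5],[0,0,0,0,0,0,0.5],[0,0,0,0,0,0,0.5]],
])

```text
clock: 30.25
eef_pos: [0.447, 0.0367, 0.1711]
orientation: [-0.007, 0.706, 0.007, 0.708]
force: [0.0, 0.1, 0.7]
width: 0.0438
```

```bash
python3 - <<'E'
from h import *
st(); d=shot('wrist','w13',scale=1.5);plan(sp(1,.096),down(jw(.15)),20)
print(np.multiply(proj(d,sp(1,.108),True),1.5))
crop('w13','w13a',(180,150,330,270),5)
E
```

```text
t 30.25 p [0.447  0.0367 0.1711] x [ 0.002 -0.    -1.   ] jaw 91.11 F [0.   0.08 0.69] w 0.0438 q [ 0.06  0.27  2.06 -0.    0.81 -1.53]
turn [0.001 0.003 0.   ] rows 1 [0.001  0.0026 0.    ] | shift mm [75.3  0.5 -2.6] rows 4 [18.83  0.12 -0.64]
[381.89262501 318.97142746]
```

View pics/w13.png

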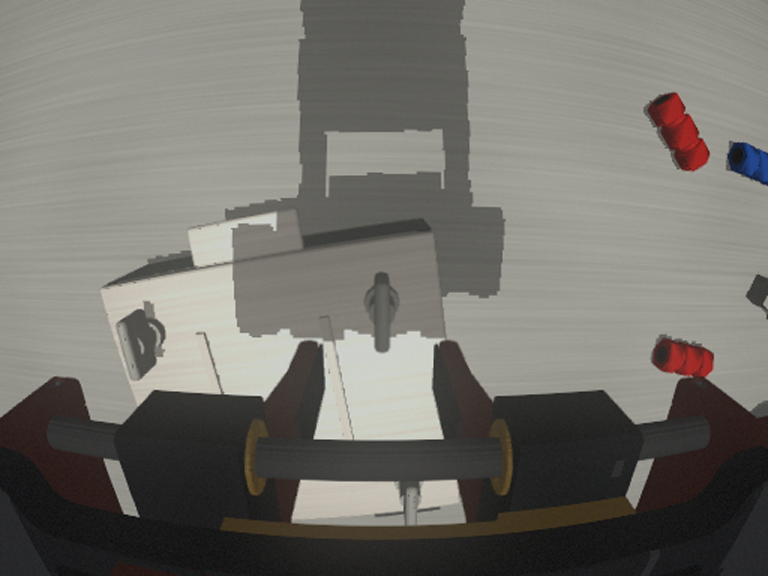

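Emit:
drive_tool([
  [[20,0,-1.5,0,0,0,0.5],[20,0,-1.5,0,0,0,0.5],[20,0,0,0,0,0,0.5],[10,0,0,0,0,0,0.5],[6,0,0,0,0,0,0.5],[0,0,0,0,0,0,0.5],[0,0,0,0,0,0,0],[0,0,0,0,0,0,0],[0,0,0,0,0,0,0],[0,0,0,0,0,0,0],[0,0,0,0,0,0,0]],
])

```text
clock: 31.68
eef_pos: [0.443, 0.0382, 0.0945]
orientation: [-0.006, 0.707, 0.007, 0.707]
force: [-0.9, 11.9, 2.0]
width: 0.0077
```

```bash
cat >> h.py <<'E'
def ph():
    s=bot.sense(); y=R.from_quat(s['orientation']).as_matrix()[:,1]; print('phi_jaw',round(np.pi/2+CH[2]-np.arctan2(y[1],y[0]),3),'tq',s['ft_torque'].round(3))
E
python3 - <<'E'
from h import *
st();ph()
E
```

```text
t 31.68 p [0.443  0.0382 0.0945] x [ 0.     0.002 -1.   ] jaw 91.03 F [-0.89 11.9   2.01] w 0.0077 q [ 0.06  0.41  2.11  0.    0.62 -1.53]
phi_jaw 0.15 tq [2.032 0.133 0.029]
```

Emit:
drive_tool([
  [[0,1.4,0,0,0,0,0],[0,0,0,0.08,0,0,0],[0,0,0,0.08,0,0,0],[0,0,0,0.08,0,0,0],[0,0,0,0.08,0,0,0],[0,0,0,0.08,0,0,0],[0,0,0,0.08,0,0,0],[0,0,0,0.08,0,0,0],[0,0,0,0.075,0,0,0],[0,0,0,0,0,0,0],[0,0,0,0,0,0,0]],
])

```text
clock: 33.05
eef_pos: [0.4432, 0.039, 0.0945]
orientation: [0.215, 0.674, -0.214, 0.674]
force: [0.9, 7.4, 1.5]
width: 0.0082
```

```bash
python3 - <<'E'
from h import *
st();ph()
E
```

```text
t 33.05 p [0.4432 0.039  0.0945] x [ 0.001  0.001 -1.   ] jaw 54.67 F [0.88 7.37 1.5 ] w 0.0082 q [ 0.06  0.41  2.11  0.    0.62 -0.9 ]
phi_jaw 0.785 tq [ 1.261  0.048 -0.032]
```

Emit:
drive_tool([
  [[0,0,0,0,0,0,0.5],[0,0,0,0,0,0,0.5],[0,0,0,0,0,0,0.5],[-20,0,0,0,0,0,0.5],[-30,0,0,0,0,0,0.5],[-30,0,0,0,0,0,0.5],[0,0,0,0,0,0,0.5]],
])

```text
clock: 33.92
eef_pos: [0.4443, 0.0383, 0.176]
orientation: [0.215, 0.672, -0.214, 0.675]
force: [0.3, 1.0, -0.3]
width: 0.0439
```

```bash
python3 - <<'E'
from h import *
st(); print([sp(i,.1).round(4) for i in (1,2,3,4)]); plan(sp(3,.18),down(jw(.08)),35)
E
```

```text
t 33.92 p [0.4443 0.0383 0.176 ] x [ 0.004  0.    -1.   ] jaw 54.71 F [ 0.34  0.98 -0.33] w 0.0439 q [ 0.06  0.25  2.06 -0.    0.82 -0.9 ]
[array([0.4449, 0.0371, 0.1   ]), array([ 0.47  , -0.1108,  0.1   ]), array([ 0.5981, -0.0891,  0.1   ]), array([0.573 , 0.0588, 0.1   ])]
turn [-0.704  0.004 -0.001] rows 5 [-0.1408  0.0009 -0.0003] | shift mm [  -4.  -140.4  142.1] rows 6 [ -0.66 -23.4   23.68]
```

Emit:
drive_tool([
  [[-4,0,0,-0.141,0,0,0.5],[0,0,0,-0.141,0,0,0.5],[0,0,0,-0.141,0,0,0.5],[0,0,0,-0.141,0,0,0.5],[0,0,0,-0.14,0,0,0.5],[0,-23.2,23.6,0,0,0,0.5],[0,-23.2,23.6,0,0,0,0.5],[0,-23.2,23.6,0,0,0,0.5],[0,-23.2,23.6,0,0,0,0.5],[0,-23.2,23.6,0,0,0,0.5],[0,-23.2,23.6,0,0,0,0.5],[0,0,0,0,0,0,0.5],[0,0,0,0,0,0,0.5]],
])

```text
clock: 35.55
eef_pos: [0.5949, -0.0876, 0.1769]
orientation: [-0.031, 0.707, 0.031, 0.705]
force: [0.0, -0.1, -0.0]
width: 0.0434
```

```bash
sed -i 's/^CH=np.array(\[.5215,-.026,.168\])/CH=np.array([.521,-.0245,.168])/' h.py; cat > look.py <<'E'
import sys
from h import *
n=int(sys.argv[1]); fn=sys.argv[2]
st();loc();ph(); d=shot('wrist',fn); P=proj(d,sp(n,.108),True)
P0=[]
for z in (.108,):
    q,r=T(); a=r.as_matrix()[:,2]
    for s in (-.019,.019): P0.append(proj(d,np.array([*q[:2],z])+a*s,True))
c=(180,140,330,252); im=cv2.resize(d['image'][c[1]:c[3],c[0]:c[2],::-1],None,fx=5,fy=5,interpolation=cv2.INTER_CUBIC)
Q=[tuple(int((v+.5-o)*5) for v,o in zip(p,c)) for p in P0]
cv2.line(im,Q[0],Q[1],(0,255,0),1); cv2.circle(im,tuple(int((v+.5-o)*5) for v,o in zip(P,c)),4,(0,0,255),1)
cv2.imwrite('pics/'+fn+'.png',im)
E
python3 look.py 3 w14
```

```text
t 35.55 p [ 0.5949 -0.0876  0.1769] x [-0.003  0.001 -1.   ] jaw 95.04 F [ 0.05 -0.11 -0.01] w 0.0434 q [-0.17  0.46  1.73  0.    0.96 -1.82]
local [ 0.0623 -0.0745  0.1769]
phi_jaw 0.08 tq [ 0.035 -0.03  -0.037]
```

View pics/w14.png

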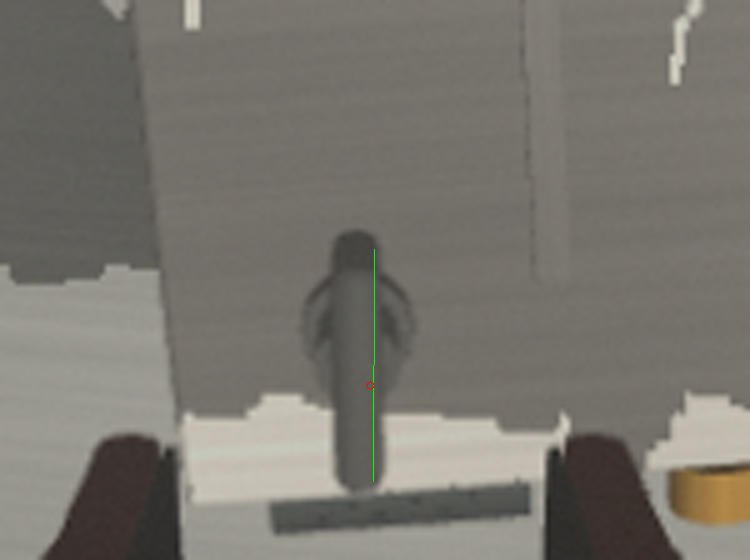

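Emit:
drive_tool([
  [[20,-0.5,1,0,0,0,0.5],[20,0,0,0,0,0,0.5],[20,0,0,0,0,0,0.5],[14,0,0,0,0,0,0.5],[7,0,0,0,0,0,0.5],[0,0,0,0,0,0,0.5],[0,0,0,0,0,0,0],[0,0,0,0,0,0,0],[0,0,0,0,0,0,0],[0,0,0,0,0,0,0],[0,0,0,0,0,0,0]],
])

```text
clock: 36.98
eef_pos: [0.5974, -0.088, 0.0976]
orientation: [-0.031, 0.706, 0.031, 0.707]
force: [-0.4, 2.5, 2.3]
width: 0.0078
```

```bash
python3 - <<'E'
from h import *
st();ph()
E
```

```text
t 36.98 p [ 0.5974 -0.088   0.0976] x [ 0.  0. -1.] jaw 95.06 F [-0.43  2.46  2.32] w 0.0078 q [-0.17  0.58  1.76  0.    0.81 -1.83]
phi_jaw 0.08 tq [0.422 0.067 0.054]
```

Emit:
drive_tool([
  [[0,0,0,0.08,0,0,0],[0,0,0,0.08,0,0,0],[0,0,0,0.08,0,0,0],[0,0,0,0.08,0,0,0],[0,0,0,0.08,0,0,0],[0,0,0,0.08,0,0,0],[0,0,0,0.08,0,0,0],[0,0,0,0.08,0,0,0],[0,0,0,0.065,0,0,0],[0,0,0,0,0,0,0],[0,0,0,0,0,0,0]],
])

```text
clock: 38.35
eef_pos: [0.5974, -0.0881, 0.0976]
orientation: [0.214, 0.674, -0.214, 0.674]
force: [-0.5, 3.7, 4.0]
width: 0.0077
```

```bash
python3 - <<'E'
from h import *
st();ph()
E
```

```text
t 38.35 p [ 0.5974 -0.0881  0.0976] x [ 0.  0. -1.] jaw 54.72 F [-0.47  3.73  3.99] w 0.0077 q [-0.17  0.58  1.76  0.    0.81 -1.12]
phi_jaw 0.784 tq [ 0.586  0.161 -0.054]
```

Release, and on to screw 2.

Emit:
drive_tool([
  [[0,0,0,0,0,0,0.5],[0,0,0,0,0,0,0.5],[0,0,0,0,0,0,0.5],[-20,0,0,0,0,0,0.5],[-30,0,0,0,0,0,0.5],[-30,0,0,0,0,0,0.5],[0,0,0,0,0,0,0.5]],
])

```text
clock: 39.22
eef_pos: [0.5992, -0.0887, 0.1809]
orientation: [0.215, 0.672, -0.214, 0.676]
force: [0.7, 0.1, -0.5]
width: 0.044
```

```bash
python3 - <<'E'
from h import *
st(); plan(sp(2,.178),down(jw(.07)),35)
E
```

```text
t 39.23 p [ 0.5992 -0.0887  0.1809] x [ 0.006 -0.001 -1.   ] jaw 54.67 F [ 0.65  0.13 -0.49] w 0.044 q [-0.17  0.46  1.72 -0.    0.96 -1.12]
turn [-0.715  0.006 -0.001] rows 5 [-1.429e-01  1.300e-03 -1.000e-04] | shift mm [   2.9   -7.9 -131.1] rows 4 [  0.73  -1.97 -32.78]
```

Emit:
drive_tool([
  [[3,0,0,-0.143,0,0,0.5],[0,0,0,-0.143,0,0,0.5],[0,0,0,-0.143,0,0,0.5],[0,0,0,-0.143,0,0,0.5],[0,0,0,-0.143,0,0,0.5],[0,-2,-32.5,0,0,0,0.5],[0,-2,-32.5,0,0,0,0.5],[0,-2,-32.5,0,0,0,0.5],[0,-2,-32.5,0,0,0,0.5],[0,0,0,0,0,0,0.5],[0,0,0,0,0,0,0.5]],
])

```text
clock: 40.6
eef_pos: [0.4696, -0.1091, 0.1744]
orientation: [-0.035, 0.706, 0.035, 0.707]
force: [0.9, -0.6, -0.0]
width: 0.0442
```

```bash
python3 look.py 2 w15
```

```text
t 40.6 p [ 0.4696 -0.1091  0.1744] x [ 0.001 -0.    -1.   ] jaw 95.61 F [ 0.92 -0.59 -0.03] w 0.0442 q [-0.25  0.31  1.99  0.    0.85 -1.92]
local [-0.0648 -0.0749  0.1744]
phi_jaw 0.07 tq [0.052 0.024 0.013]
```

View pics/w15.png

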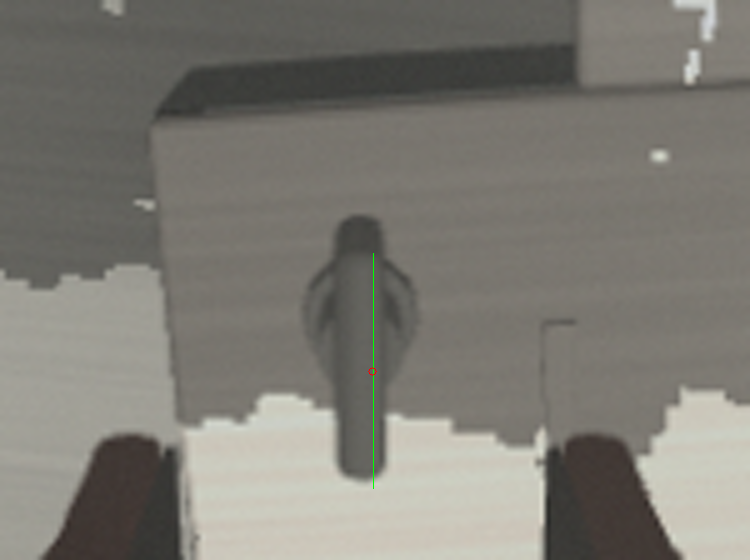

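Emit:
drive_tool([
  [[20,-0.3,0,0,0,0,0.5],[20,0,0,0,0,0,0.5],[20,0,0,0,0,0,0.5],[12,0,0,0,0,0,0.5],[7,0,0,0,0,0,0.5],[0,0,0,0,0,0,0.5],[0,0,0,0,0,0,0],[0,0,0,0,0,0,0],[0,0,0,0,0,0,0],[0,0,0,0,0,0,0],[0,0,0,0,0,0,0]],
])

```text
clock: 42.02
eef_pos: [0.4688, -0.1095, 0.0955]
orientation: [-0.035, 0.706, 0.035, 0.706]
force: [-0.4, -1.3, 2.7]
width: 0.0076
```

```bash
python3 - <<'E'
from h import *
st();ph()
E
```

```text
t 42.02 p [ 0.4688 -0.1095  0.0955] x [ 0. -0. -1.] jaw 95.63 F [-0.42 -1.26  2.69] w 0.0076 q [-0.25  0.45  2.03 -0.    0.66 -1.92]
phi_jaw 0.07 tq [-0.149  0.09   0.011]
```

Emit:
drive_tool([
  [[0,0,0,0.08,0,0,0],[0,0,0,0.08,0,0,0],[0,0,0,0.08,0,0,0],[0,0,0,0.08,0,0,0],[0,0,0,0.08,0,0,0],[0,0,0,0.08,0,0,0],[0,0,0,0.08,0,0,0],[0,0,0,0.08,0,0,0],[0,0,0,0.075,0,0,0],[0,0,0,0,0,0,0],[0,0,0,0,0,0,0]],
])

```text
clock: 43.4
eef_pos: [0.4689, -0.1093, 0.0955]
orientation: [0.214, 0.674, -0.214, 0.674]
force: [-1.2, 0.3, 4.3]
width: 0.008
```

```bash
python3 - <<'E'
from h import *
st();ph()
E
```

```text
t 43.4 p [ 0.4689 -0.1093  0.0955] x [ 0. -0. -1.] jaw 54.73 F [-1.2   0.31  4.27] w 0.008 q [-0.25  0.45  2.03  0.    0.66 -1.21]
phi_jaw 0.784 tq [0.038 0.108 0.025]
```

Emit:
drive_tool([
  [[0,0,0,0,0,0,0.5],[0,0,0,0,0,0,0.5],[0,0,0,0,0,0,0.5],[-20,0,0,0,0,0,0.5],[-30,0,0,0,0,0,0.5],[-30,0,0,0,0,0,0.5],[0,0,0,0,0,0,0.5]],
])

```text
clock: 44.28
eef_pos: [0.47, -0.1097, 0.1771]
orientation: [0.215, 0.672, -0.215, 0.675]
force: [0.6, -0.3, -0.8]
width: 0.0439
```

```bash
python3 - <<'E'
from h import *
st(); plan(sp(4,.178),down(jw(.1)),35)
E
```

```text
t 44.27 p [ 0.47   -0.1097  0.1771] x [ 0.004 -0.001 -1.   ] jaw 54.67 F [ 0.58 -0.25 -0.81] w 0.0439 q [-0.25  0.3   1.99 -0.    0.85 -1.21]
turn [-0.685  0.004 -0.   ] rows 5 [-0.1369  0.0009 -0.    ] | shift mm [ -0.9 162.6 113.8] rows 6 [-0.15 27.1  18.97]
```

Emit:
drive_tool([
  [[0,0,0,-0.137,0,0,0.5],[0,0,0,-0.137,0,0,0.5],[0,0,0,-0.137,0,0,0.5],[0,0,0,-0.137,0,0,0.5],[0,0,0,-0.137,0,0,0.5],[0,27.1,19,0,0,0,0.5],[0,27.1,19,0,0,0,0.5],[0,27.1,19,0,0,0,0.5],[0,27.1,19,0,0,0,0.5],[0,27.1,19,0,0,0,0.5],[0,27.1,19,0,0,0,0.5],[0,0,0,0,0,0,0.5],[0,0,0,0,0,0,0.5]],
])

```text
clock: 45.9
eef_pos: [0.5702, 0.0603, 0.1741]
orientation: [-0.024, 0.708, 0.024, 0.706]
force: [0.8, 0.7, -0.5]
width: 0.0437
```

```bash
python3 look.py 4 w16
```

```text
t 45.9 p [0.5702 0.0603 0.1741] x [-0.002 -0.    -1.   ] jaw 93.93 F [ 0.77  0.68 -0.54] w 0.0437 q [ 0.08  0.43  1.79 -0.    0.92 -1.55]
local [0.0627 0.0753 0.1741]
phi_jaw 0.099 tq [-0.003  0.002  0.023]
```

View pics/w16.png

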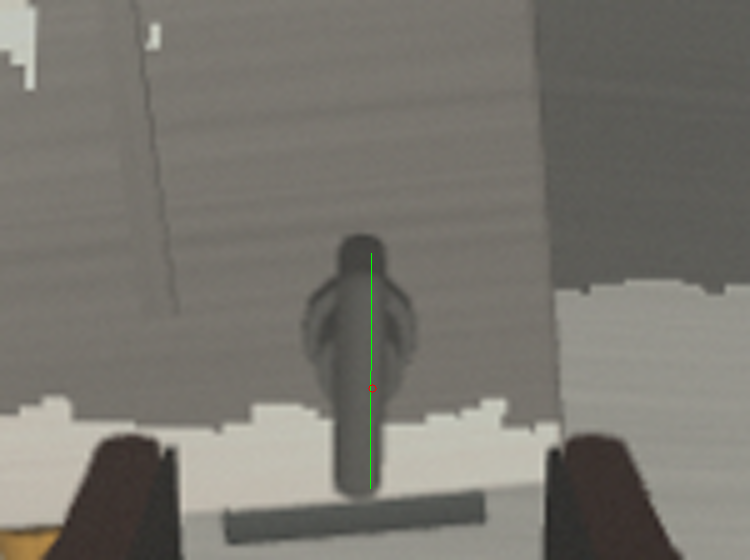

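Emit:
drive_tool([
  [[20,-0.3,1,0,0,0,0.5],[20,0,0,0,0,0,0.5],[20,0,0,0,0,0,0.5],[12,0,0,0,0,0,0.5],[6,0,0,0,0,0,0.5],[0,0,0,0,0,0,0.5],[0,0,0,0,0,0,0],[0,0,0,0,0,0,0],[0,0,0,0,0,0,0],[0,0,0,0,0,0,0],[0,0,0,0,0,0,0]],
])

```text
clock: 47.32
eef_pos: [0.5726, 0.0601, 0.0975]
orientation: [-0.024, 0.707, 0.024, 0.707]
force: [-1.1, -3.4, 2.9]
width: 0.0079
```

```bash
python3 - <<'E'
from h import *
st();ph()
E
```

```text
t 47.33 p [0.5726 0.0601 0.0975] x [ 0.    -0.001 -1.   ] jaw 93.92 F [-1.11 -3.4   2.87] w 0.0079 q [ 0.08  0.54  1.82 -0.    0.77 -1.55]
phi_jaw 0.1 tq [-0.649 -0.024 -0.073]
```

Emit:
drive_tool([
  [[0,0,0,0.08,0,0,0],[0,0,0,0.08,0,0,0],[0,0,0,0.08,0,0,0],[0,0,0,0.08,0,0,0],[0,0,0,0.08,0,0,0],[0,0,0,0.08,0,0,0],[0,0,0,0.08,0,0,0],[0,0,0,0.08,0,0,0],[0,0,0,0.045,0,0,0],[0,0,0,0,0,0,0],[0,0,0,0,0,0,0]],
])

```text
clock: 48.7
eef_pos: [0.5726, 0.06, 0.0975]
orientation: [0.214, 0.674, -0.214, 0.674]
force: [0.3, -5.4, 3.6]
width: 0.0073
```

```bash
python3 - <<'E'
from h import *
st();ph()
E
```

```text
t 48.7 p [0.5726 0.06   0.0975] x [ 0.    -0.001 -1.   ] jaw 54.72 F [ 0.25 -5.39  3.6 ] w 0.0073 q [ 0.08  0.54  1.82 -0.    0.77 -0.87]
phi_jaw 0.784 tq [-0.964 -0.001 -0.03 ]
```

Emit:
drive_tool([
  [[0,0,0,0,0,0,0.5],[0,0,0,0,0,0,0.5],[0,0,0,0,0,0,0.5],[-20,0,0,0,0,0,0.5],[-30,0,0,0,0,0,0.5],[-30,0,0,0,0,0,0.5],[0,0,0,0,0,0,0.5]],
])

```text
clock: 49.58
eef_pos: [0.5738, 0.0608, 0.1794]
orientation: [0.215, 0.672, -0.214, 0.675]
force: [-0.7, 0.5, -0.6]
width: 0.044
```

```bash
python3 - <<'E'
from h import *
st(); plan(np.array([.4435,.0388,.178]),down(jw(.785)),35); shot('top','t17',(205,115,310,245),4.5);shot('wrist','w17',scale=1.5)
E
```

```text
t 49.58 p [0.5738 0.0608 0.1794] x [ 0.004  0.001 -1.   ] jaw 54.67 F [-0.74  0.53 -0.57] w 0.044 q [ 0.08  0.42  1.78  0.    0.93 -0.87]
turn [ 0.     0.003 -0.003] rows 1 [ 0.0004  0.0033 -0.0031] | shift mm [  1.4 -93.3 -93.6] rows 4 [  0.36 -23.33 -23.4 ]
```

View pics/w17.png

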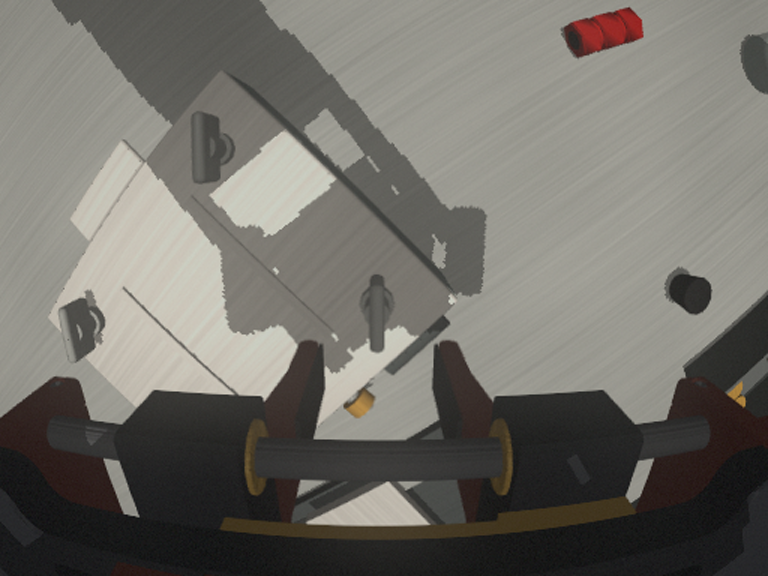

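Emit:
drive_tool([
  [[1,-23.3,-23.4,0,0,0,0.5],[0,-23.3,-23.4,0,0,0,0.5],[0,-23.3,-23.4,0,0,0,0.5],[0,-23.3,-23.4,0,0,0,0.5],[0,0,0,0,0,0,0.5],[0,0,0,0,0,0,0.5]],
])

```text
clock: 50.42
eef_pos: [0.4427, 0.0387, 0.1759]
orientation: [0.215, 0.674, -0.215, 0.674]
force: [0.0, 0.1, -0.7]
width: 0.0442
```

```bash
python3 - <<'E'
from h import *
st(); plan(np.array([.4435,.0392,.095]),down(jw(.785)),20)
E
```

```text
t 50.42 p [0.4427 0.0387 0.1759] x [ 0.  0. -1.] jaw 54.66 F [ 0.01  0.15 -0.71] w 0.0442 q [ 0.06  0.25  2.06  0.    0.82 -0.89]
turn [ 0.  0. -0.] rows 1 [ 0.0002  0.0001 -0.0001] | shift mm [80.9  0.9  0.3] rows 5 [16.18  0.18  0.07]
```

Emit:
drive_tool([
  [[20,0.8,0,0,0,0,0.5],[20,0,0,0,0,0,0.5],[20,0,0,0,0,0,0.5],[14,0,0,0,0,0,0.5],[6,0,0,0,0,0,0.5],[0,0,0,0,0,0,0.5],[0,0,0,0,0,0,0],[0,0,0,0,0,0,0],[0,0,0,0,0,0,0],[0,0,0,0,0,0,0],[0,0,0,0,0,0,0]],
])

```text
clock: 51.8
eef_pos: [0.4428, 0.0394, 0.0965]
orientation: [0.215, 0.674, -0.215, 0.674]
force: [0.1, 3.1, 2.3]
width: 0.0079
```

```bash
python3 - <<'E'
from h import *
st();ph()
E
```

```text
t 51.8 p [0.4428 0.0394 0.0965] x [ 0.001  0.    -1.   ] jaw 54.65 F [0.06 3.07 2.33] w 0.0079 q [ 0.06  0.4   2.11  0.    0.63 -0.89]
phi_jaw 0.785 tq [ 0.359 -0.003  0.002]
```

Emit:
drive_tool([
  [[0,0,0,0.08,0,0,0],[0,0,0,0.08,0,0,0],[0,0,0,0.08,0,0,0],[0,0,0,0.08,0,0,0],[0,0,0,0.08,0,0,0],[0,0,0,0.08,0,0,0],[0,0,0,0.08,0,0,0],[0,0,0,0.08,0,0,0],[0,0,0,0.08,0,0,0],[0,0,0,0.06,0,0,0],[0,0,0,0.025,0,0,0],[0,0,0,0,0,0,0]],
])

```text
clock: 53.3
eef_pos: [0.4439, 0.04, 0.0965]
orientation: [0.462, 0.535, -0.46, 0.536]
force: [3.3, 7.5, -1.8]
width: 0.0081
```

```bash
python3 - <<'E'
from h import *
st();ph()
E
```

```text
t 53.3 p [0.4439 0.04   0.0965] x [ 0.003  0.001 -1.   ] jaw 8.56 F [ 3.29  7.46 -1.85] w 0.0081 q [ 0.06  0.41  2.11  0.    0.63 -0.09]
phi_jaw 1.589 tq [ 1.23  -0.458  0.358]
```

Emit:
drive_tool([
  [[0,0,0,0.02,0,0,0],[0,0,0,0.02,0,0,0],[0,0,0,0,0,0,0]],
])

```text
clock: 53.68
eef_pos: [0.4439, 0.04, 0.0965]
orientation: [0.473, 0.526, -0.471, 0.527]
force: [3.0, 7.5, -0.9]
width: 0.0086
```

```bash
python3 - <<'E'
from h import *
st();ph()
E
```

```text
t 53.67 p [0.4439 0.04   0.0965] x [ 0.003  0.001 -1.   ] jaw 6.31 F [ 3.03  7.51 -0.94] w 0.0086 q [ 0.06  0.41  2.11  0.    0.63 -0.05]
phi_jaw 1.629 tq [ 1.239 -0.405  0.57 ]
```

Emit:
drive_tool([
  [[0,0,0,0,0,0,0.5],[0,0,0,0,0,0,0.5],[0,0,0,0,0,0,0.5],[-20,0,0,0,0,0,0.5],[-30,0,0,0,0,0,0.5],[-30,0,0,0,0,0,0.5],[0,0,0,0,0,0,0.5]],
])

```text
clock: 54.55
eef_pos: [0.4438, 0.0392, 0.178]
orientation: [0.473, 0.525, -0.471, 0.527]
force: [0.3, -0.7, 0.1]
width: 0.0439
```

```bash
python3 - <<'E'
from h import *
st(); plan(np.array([.5972,-.0880,.178]),down(jw(.785)),35); shot('wrist','w18',scale=1.5)
E
```

```text
t 54.55 p [0.4438 0.0392 0.178 ] x [ 0.004  0.    -1.   ] jaw 6.23 F [ 0.31 -0.73  0.08] w 0.0439 q [ 0.06  0.25  2.06 -0.    0.83 -0.05]
turn [-0.845  0.002 -0.004] rows 6 [-0.1408  0.0003 -0.0006] | shift mm [ -0.  -15.  198.7] rows 6 [-0.   -2.5  33.11]
```

View pics/w18.png

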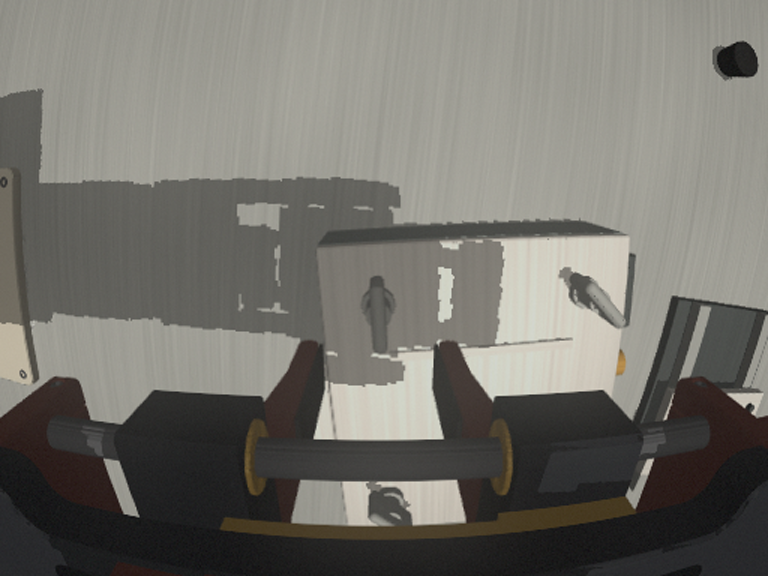

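Emit:
drive_tool([
  [[0,0,0,-0.141,0,0,0.5],[0,0,0,-0.141,0,0,0.5],[0,0,0,-0.141,0,0,0.5],[0,0,0,-0.141,0,0,0.5],[0,0,0,-0.141,0,0,0.5],[0,0,0,-0.14,0,0,0.5],[0,-2.5,33.1,0,0,0,0.5],[0,-2.5,33.1,0,0,0,0.5],[0,-2.5,33.1,0,0,0,0.5],[0,-2.5,33.1,0,0,0,0.5],[0,-2.5,33.1,0,0,0,0.5],[0,-2.5,33.1,0,0,0,0.5],[0,0,0,0,0,0,0.5],[0,0,0,0,0,0,0.5]],
])

```text
clock: 56.35
eef_pos: [0.5944, -0.0875, 0.1747]
orientation: [0.215, 0.675, -0.215, 0.673]
force: [-0.4, 0.1, 0.3]
width: 0.0444
```

```bash
python3 - <<'E'
from h import *
st(); plan(np.array([.5974,-.0880,.096]),down(jw(.785)),20)
E
python3 look.py 3 w19
```

```text
t 56.35 p [ 0.5944 -0.0875  0.1747] x [-0.003  0.001 -1.   ] jaw 54.64 F [-0.39  0.07  0.27] w 0.0444 q [-0.17  0.47  1.73  0.    0.95 -1.12]
turn [-0.    -0.003  0.001] rows 1 [-0.0001 -0.003   0.0013] | shift mm [78.7  1.3  2.8] rows 4 [19.67  0.33  0.69]
t 56.35 p [ 0.5944 -0.0875  0.1747] x [-0.003  0.001 -1.   ] jaw 54.64 F [-0.39  0.07  0.27] w 0.0444 q [-0.17  0.47  1.73  0.    0.95 -1.12]
local [ 0.0618 -0.0744  0.1747]
phi_jaw 0.785 tq [-0.097  0.003  0.007]
```

View pics/w19.png

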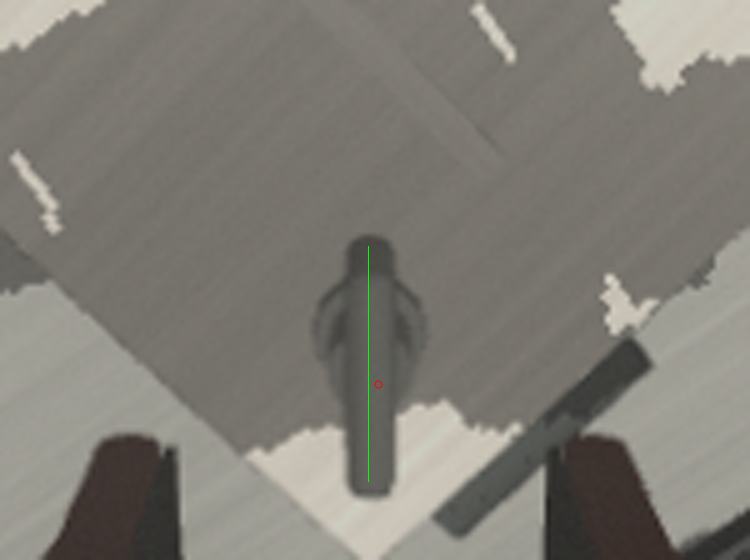

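Emit:
drive_tool([
  [[20,0.6,1,0,0,0,0.5],[20,0,0,0,0,0,0.5],[20,0,0,0,0,0,0.5],[12,0,0,0,0,0,0.5],[6,0,0,0,0,0,0.5],[0,0,0,0,0,0,0.5],[0,0,0,0,0,0,0],[0,0,0,0,0,0,0],[0,0,0,0,0,0,0],[0,0,0,0,0,0,0],[0,0,0,0,0,0,0]],
])

```text
clock: 57.78
eef_pos: [0.5972, -0.088, 0.0985]
orientation: [0.215, 0.674, -0.215, 0.674]
force: [0.2, 0.2, 2.6]
width: 0.0077
```

```bash
python3 - <<'E'
from h import *
st();ph()
E
```

```text
t 57.77 p [ 0.5972 -0.088   0.0985] x [ 0.  0. -1.] jaw 54.66 F [0.21 0.16 2.57] w 0.0077 q [-0.17  0.57  1.76  0.    0.81 -1.12]
phi_jaw 0.785 tq [0.104 0.04  0.005]
```

Emit:
drive_tool([
  [[0,0,0,0.08,0,0,0],[0,0,0,0.08,0,0,0],[0,0,0,0.08,0,0,0],[0,0,0,0.08,0,0,0],[0,0,0,0.08,0,0,0],[0,0,0,0.08,0,0,0],[0,0,0,0.08,0,0,0],[0,0,0,0.08,0,0,0],[0,0,0,0.08,0,0,0],[0,0,0,0.06,0,0,0],[0,0,0,0.03,0,0,0],[0,0,0,0.025,0,0,0],[0,0,0,0,0,0,0]],
])

```text
clock: 59.4
eef_pos: [0.5973, -0.0879, 0.0985]
orientation: [0.469, 0.529, -0.469, 0.529]
force: [-0.8, 0.4, 2.8]
width: 0.008
```

```bash
python3 - <<'E'
from h import *
st();ph()
E
```

```text
t 59.4 p [ 0.5973 -0.0879  0.0985] x [ 0. -0. -1.] jaw 6.86 F [-0.8   0.37  2.78] w 0.008 q [-0.17  0.57  1.76 -0.    0.81 -0.29]
phi_jaw 1.619 tq [0.168 0.024 0.546]
```

Torque 0.55 N m: at the stop. Release and go to screw 2.

Emit:
drive_tool([
  [[0,0,0,0,0,0,0.5],[0,0,0,0,0,0,0.5],[0,0,0,0,0,0,0.5],[-20,0,0,0,0,0,0.5],[-30,0,0,0,0,0,0.5],[-30,0,0,0,0,0,0.5],[0,0,0,0,0,0,0.5]],
])

```text
clock: 60.28
eef_pos: [0.599, -0.0883, 0.1819]
orientation: [0.471, 0.527, -0.468, 0.531]
force: [0.0, 1.2, 0.1]
width: 0.0437
```

```bash
python3 - <<'E'
from h import *
st(); plan(np.array([.4695,-.1093,.178]),down(jw(.785)),35)
E
```

```text
t 60.27 p [ 0.599  -0.0883  0.1819] x [ 0.006 -0.001 -1.   ] jaw 6.81 F [0.03 1.2  0.07] w 0.0437 q [-0.17  0.46  1.72  0.    0.96 -0.28]
turn [-0.835  0.004 -0.005] rows 6 [-0.1391  0.0007 -0.0008] | shift mm [  3.9 -92.  -93.5] rows 4 [  0.97 -23.01 -23.37]
```

Emit:
drive_tool([
  [[4,0,0,-0.139,0,0,0.5],[0,0,0,-0.139,0,0,0.5],[0,0,0,-0.139,0,0,0.5],[0,0,0,-0.139,0,0,0.5],[0,0,0,-0.139,0,0,0.5],[0,0,0,-0.139,0,0,0.5],[0,-23,-23.2,0,0,0,0.5],[0,-23,-23.2,0,0,0,0.5],[0,-23,-23.2,0,0,0,0.5],[0,-23,-23.2,0,0,0,0.5],[0,0,0,0,0,0,0.5],[0,0,0,0,0,0,0.5]],
])

```text
clock: 61.78
eef_pos: [0.469, -0.1093, 0.1744]
orientation: [0.215, 0.673, -0.215, 0.674]
force: [0.3, 0.3, 1.0]
width: 0.0436
```

```bash
python3 look.py 2 w20; python3 - <<'E'
from h import *
plan(np.array([.4689,-.1094,.096]),down(jw(.785)),20)
E
```

```text
t 61.77 p [ 0.469  -0.1093  0.1744] x [ 0.001 -0.    -1.   ] jaw 54.59 F [0.27 0.28 0.95] w 0.0436 q [-0.25  0.31  1.99  0.    0.85 -1.21]
local [-0.0654 -0.075   0.1744]
phi_jaw 0.786 tq [-0.034  0.039  0.026]
turn [-0.001  0.001 -0.   ] rows 1 [-0.0008  0.001  -0.0005] | shift mm [78.4 -0.3 -0.3] rows 4 [19.61 -0.07 -0.07]
```

View pics/w20.png

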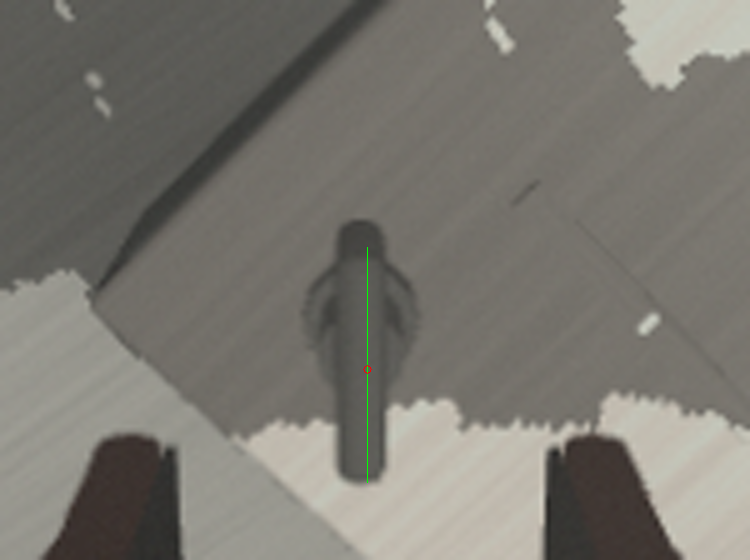

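Emit:
drive_tool([
  [[20,0,0,0,0,0,0.5],[20,0,0,0,0,0,0.5],[20,0,0,0,0,0,0.5],[12,0,0,0,0,0,0.5],[6,0,0,0,0,0,0.5],[0,0,0,0,0,0,0.5],[0,0,0,0,0,0,0],[0,0,0,0,0,0,0],[0,0,0,0,0,0,0],[0,0,0,0,0,0,0],[0,0,0,0,0,0,0]],
])

```text
clock: 63.2
eef_pos: [0.4684, -0.1091, 0.0965]
orientation: [0.215, 0.673, -0.215, 0.674]
force: [0.7, 2.2, 1.6]
width: 0.0071
```

```bash
python3 - <<'E'
from h import *
st();ph()
E
```

```text
t 63.2 p [ 0.4684 -0.1091  0.0965] x [ 0.001  0.    -1.   ] jaw 54.6 F [0.67 2.19 1.61] w 0.0071 q [-0.25  0.44  2.03  0.    0.67 -1.21]
phi_jaw 0.786 tq [ 0.396 -0.17   0.111]
```

Emit:
drive_tool([
  [[0,0,0,0.08,0,0,0],[0,0,0,0.08,0,0,0],[0,0,0,0.08,0,0,0],[0,0,0,0.08,0,0,0],[0,0,0,0.08,0,0,0],[0,0,0,0.08,0,0,0],[0,0,0,0.08,0,0,0],[0,0,0,0.08,0,0,0],[0,0,0,0.08,0,0,0],[0,0,0,0.06,0,0,0],[0,0,0,0.03,0,0,0],[0,0,0,0.025,0,0,0],[0,0,0,0,0,0,0]],
])

```text
clock: 64.82
eef_pos: [0.4689, -0.1088, 0.0965]
orientation: [0.47, 0.529, -0.469, 0.529]
force: [2.6, 6.1, 1.3]
width: 0.0081
```

```bash
python3 - <<'E'
from h import *
st();ph()
E
```

```text
t 64.83 p [ 0.4689 -0.1088  0.0965] x [ 0.001  0.    -1.   ] jaw 6.82 F [2.63 6.1  1.33] w 0.0081 q [-0.25  0.44  2.03  0.    0.67 -0.37]
phi_jaw 1.62 tq [ 0.896 -0.399  0.587]
```

At the stop again. Now screw 4.

Emit:
drive_tool([
  [[0,0,0,0,0,0,0.5],[0,0,0,0,0,0,0.5],[0,0,0,0,0,0,0.5],[-20,0,0,0,0,0,0.5],[-30,0,0,0,0,0,0.5],[-30,0,0,0,0,0,0.5],[0,0,0,0,0,0,0.5]],
])

```text
clock: 65.7
eef_pos: [0.4694, -0.1097, 0.1781]
orientation: [0.47, 0.527, -0.469, 0.53]
force: [-0.0, 0.2, 0.2]
width: 0.0435
```

```bash
python3 - <<'E'
from h import *
st(); plan(np.array([.5726,.0600,.178]),down(jw(.785)),35)
E
```

```text
t 65.7 p [ 0.4694 -0.1097  0.1781] x [ 0.004 -0.001 -1.   ] jaw 6.75 F [-0.02  0.21  0.23] w 0.0435 q [-0.25  0.3   1.99 -0.    0.85 -0.37]
turn [-0.836  0.003 -0.003] rows 6 [-0.1393  0.0005 -0.0005] | shift mm [ 1.000e-01  1.981e+02 -1.400e+01] rows 6 [ 2.000e-02  3.302e+01 -2.340e+00]
```

Emit:
drive_tool([
  [[0,0,0,-0.139,0,0,0.5],[0,0,0,-0.139,0,0,0.5],[0,0,0,-0.139,0,0,0.5],[0,0,0,-0.139,0,0,0.5],[0,0,0,-0.139,0,0,0.5],[0,0,0,-0.14,0,0,0.5],[0,33,-2.3,0,0,0,0.5],[0,33,-2.3,0,0,0,0.5],[0,33,-2.3,0,0,0,0.5],[0,33,-2.3,0,0,0,0.5],[0,33,-2.3,0,0,0,0.5],[0,33,-2.3,0,0,0,0.5],[0,0,0,0,0,0,0.5],[0,0,0,0,0,0,0.5]],
])

```text
clock: 67.45
eef_pos: [0.5704, 0.0597, 0.1751]
orientation: [0.214, 0.674, -0.215, 0.673]
force: [-0.3, 0.1, 0.5]
width: 0.0443
```

```bash
python3 look.py 4 w21; python3 - <<'E'
from h import *
plan(np.array([.5726,.06,.096]),down(jw(.785)),20)
E
```

```text
t 67.45 p [0.5704 0.0597 0.1751] x [-0.002 -0.    -1.   ] jaw 54.62 F [-0.27  0.08  0.49] w 0.0443 q [ 0.08  0.43  1.79 -0.    0.93 -0.87]
local [0.0628 0.0747 0.1751]
phi_jaw 0.786 tq [ 0.001 -0.026 -0.008]
turn [-0.001 -0.001  0.001] rows 1 [-0.0012 -0.0013  0.0014] | shift mm [79.4  1.8  1.4] rows 4 [19.85  0.44  0.35]
```

View pics/w21.png

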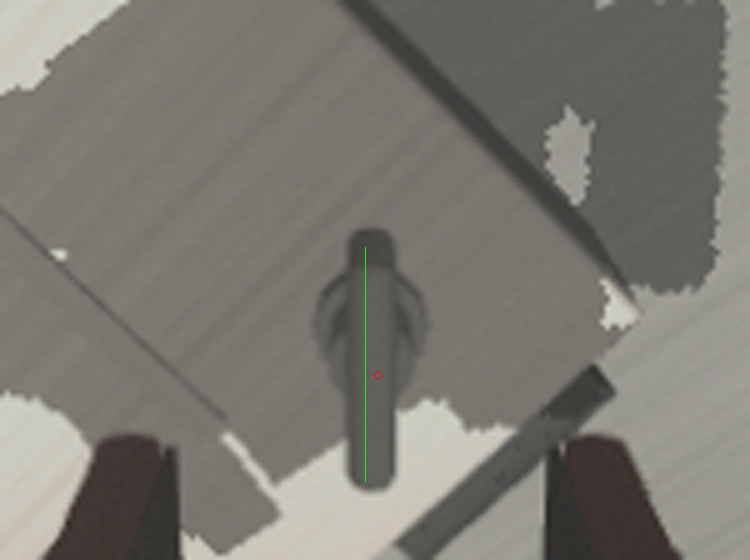

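Emit:
drive_tool([
  [[20,0.6,0.5,0,0,0,0.5],[20,0,0,0,0,0,0.5],[20,0,0,0,0,0,0.5],[12,0,0,0,0,0,0.5],[6,0,0,0,0,0,0.5],[0,0,0,0,0,0,0.5],[0,0,0,0,0,0,0],[0,0,0,0,0,0,0],[0,0,0,0,0,0,0],[0,0,0,0,0,0,0],[0,0,0,0,0,0,0]],
])

```text
clock: 68.88
eef_pos: [0.5722, 0.0602, 0.0984]
orientation: [0.215, 0.674, -0.215, 0.674]
force: [-0.7, -2.3, 2.6]
width: 0.0079
```

```bash
python3 - <<'E'
from h import *
st();ph()
E
```

```text
t 68.88 p [0.5722 0.0602 0.0984] x [-0. -0. -1.] jaw 54.61 F [-0.67 -2.29  2.62] w 0.0079 q [ 0.08  0.54  1.82 -0.    0.78 -0.87]
phi_jaw 0.786 tq [-0.37   0.24  -0.009]
```

Emit:
drive_tool([
  [[0,0,0,0.08,0,0,0],[0,0,0,0.08,0,0,0],[0,0,0,0.08,0,0,0],[0,0,0,0.08,0,0,0],[0,0,0,0.08,0,0,0],[0,0,0,0.08,0,0,0],[0,0,0,0.08,0,0,0],[0,0,0,0.08,0,0,0],[0,0,0,0.08,0,0,0],[0,0,0,0.06,0,0,0],[0,0,0,0.03,0,0,0],[0,0,0,0.025,0,0,0],[0,0,0,0,0,0,0]],
])

```text
clock: 70.5
eef_pos: [0.5725, 0.0603, 0.0985]
orientation: [0.469, 0.529, -0.469, 0.529]
force: [-0.9, -1.0, 3.5]
width: 0.0079
```

```bash
python3 - <<'E'
from h import *
st();ph()
E
```

```text
t 70.5 p [0.5725 0.0603 0.0985] x [ 0. -0. -1.] jaw 6.81 F [-0.92 -0.95  3.49] w 0.0079 q [ 0.08  0.54  1.82 -0.    0.78 -0.03]
phi_jaw 1.62 tq [-0.414  0.215  0.603]
```

Torque 0.60 N m, at the stop. Release, rise and go toward the robot side with a wide look.

Emit:
drive_tool([
  [[0,0,0,0,0,0,0.5],[0,0,0,0,0,0,0.5],[0,0,0,0,0,0,0.5],[-20,0,0,0,0,0,0.5],[-40,0,0,0,0,0,0.5],[-40,0,0,0,0,0,0.5],[-40,0,0,0,0,0,0.5],[-20,-15,20,0,0,0,0.5],[0,-15,20,0,0,0,0.5],[0,-15,20,0,0,0,0.5],[0,-15,10,0,0,0,0.5],[0,0,0,0,0,0,0.5]],
])

```text
clock: 72.0
eef_pos: [0.5201, -0.0166, 0.2582]
orientation: [0.47, 0.529, -0.47, 0.528]
force: [0.8, -0.0, 0.9]
width: 0.0438
```

```bash
python3 - <<'E'
from h import *
st();loc();shot('wrist','w22',scale=1.5);shot('scene','s22',scale=1.5)
E
```

```text
t 72.0 p [ 0.5201 -0.0166  0.2582] x [-0.001  0.    -1.   ] jaw 6.69 F [ 0.77 -0.04  0.88] w 0.0438 q [-0.05  0.24  1.84  0.    1.06 -0.17]
local [0.0004 0.008  0.2582]
```

View pics/w22.png

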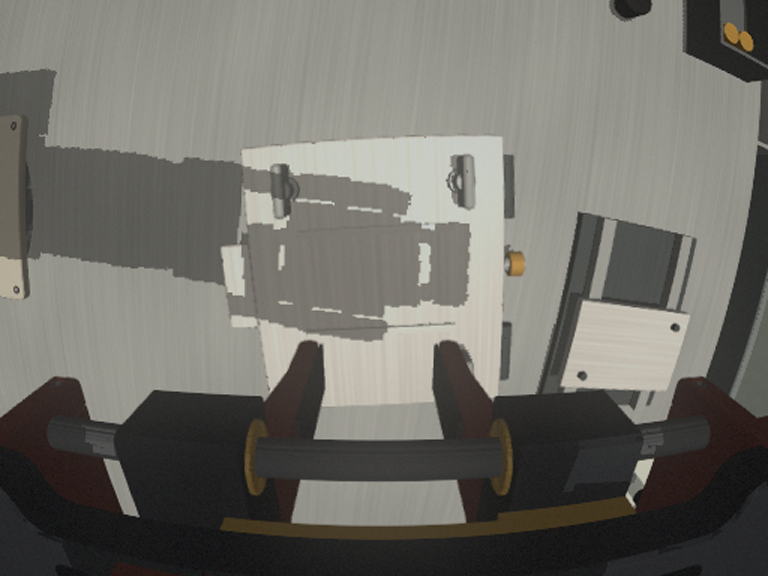

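View pics/s22.png

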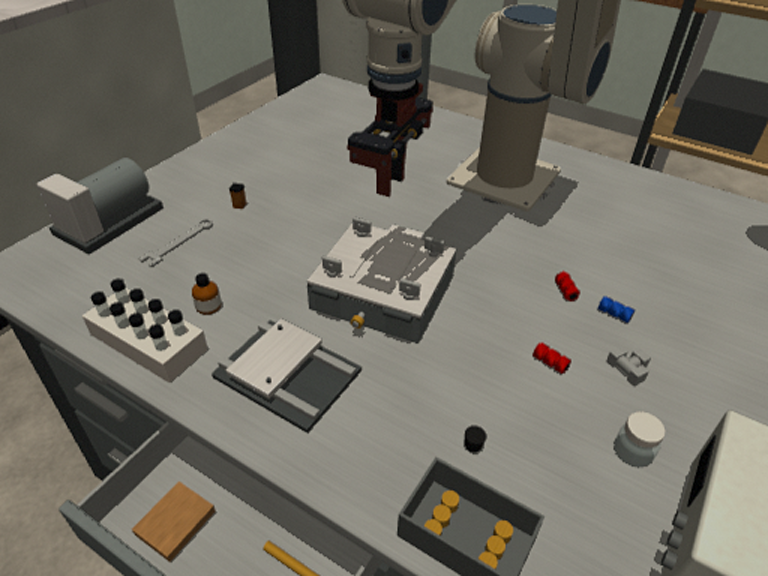

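Emit:
drive_tool([
  [[0,0,-30,0,0,0,0.5],[0,0,-40,0,0,0,0.5],[0,0,-40,0,0,0,0.5],[0,0,-40,0,0,0,0.5],[0,0,-40,0,0,0,0.5],[0,0,-40,0,0,0,0.5],[0,0,-40,0,0,0,0.5],[0,0,-20,0,0,0,0.5],[0,0,0,0,0,0,0.5],[0,0,0,0,0,0,0.5]],
])

```text
clock: 73.35
eef_pos: [0.4869, 0.271, 0.2581]
orientation: [0.469, 0.529, -0.47, 0.529]
force: [-0.1, 0.6, 1.1]
width: 0.0438
```

```bash
python3 - <<'E'
from h import *
st();shot('top','t23',scale=1.5);crop('t23','t23a',(205,125,315,245),5)
E
```

```text
t 73.35 p [0.4869 0.271  0.2581] x [-0.    -0.001 -1.   ] jaw 6.75 F [-0.06  0.64  1.1 ] w 0.0438 q [ 0.49  0.3   1.76 -0.    1.08  0.37]
```

View pics/t23a.png

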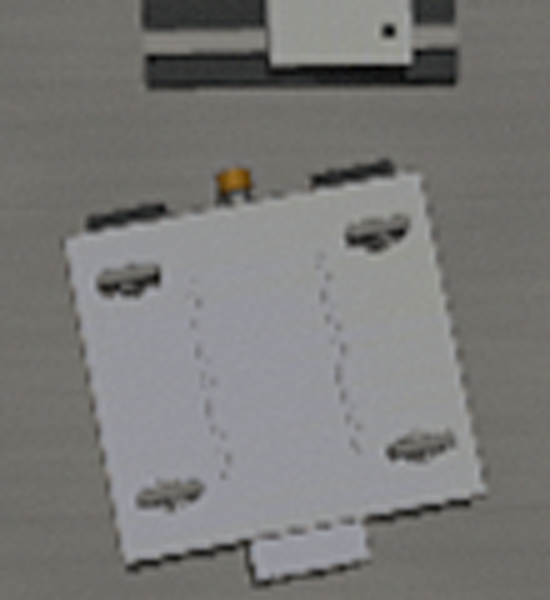

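View pics/t23.png

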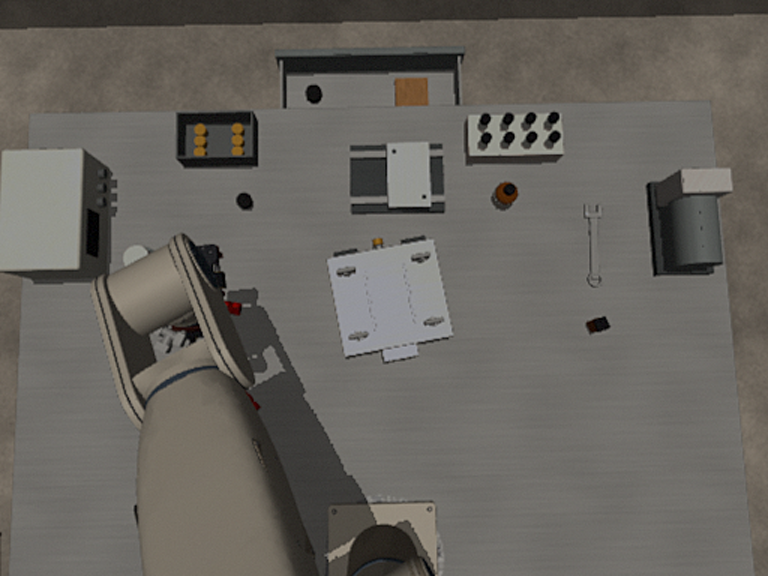

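The lid is shut flat and all four wings lie along the chamber's y. I see no unions left on the bench and nothing else has moved, so I'm handing in.

```bash
python3 -c "
from workcell import bot
print(bot.job_done())"
```

```text
the job is handed in; nothing more can be done
None
```

The job is done and handed in at about 73 s on the robot's clock; the hand-in gave no verdict.

- **Unions:** only two grey unions were on the bench. Both lay flat, side by side, in the chamber before I shut the lid. The red and blue look-alikes and the tee were not touched.
- **Lid:** I pushed it shut slowly from behind with closed fingers. At the end the push rose to 30 N with no further movement and the fingertips at 72 mm, which is the lid's shut height.
- **Wing screws:** I turned them in the order 1-3-2-4 to about 0.785 rad (half way), then 1-3-2-4 again to the stop. At the stop the torque was about 0.55 to 0.6 N m on each, as the jaws turned 0.05 to 0.06 rad past it. My readings are jaw angles, because the screw joints themselves cannot be read.
- **Last checks:** the final top and scene pictures show the lid shut flat, all four wings along the chamber's y, and the other objects where they were. In the last top picture the arm hid part of the left side, but the scene picture just before showed that side undisturbed. No check failed, and I saw no knocked union or slackened grip.
- **One disagreement:** the camera positions were 1 to 3 mm off from where the screws turned out to be, so I centred on each wing using the fingertips and the measured force.

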